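Hold the tilt-switch test rocker in its green sector

ROBOT

A 6-joint arm with a two-finger parallel gripper is mounted at the origin on the work surface. World frame = base frame: x ahead of the robot, y to its left, z up, the work surface at z = 0. Lengths are in m, angles in rad, forces in N, time in s.
With the tool pointing down it reaches from about 0.325 to 0.775 m from the base axis. Payload 9.3 kg.
Tool frame: the origin (TCP) lies at the very end of the fingers, on their centre line; the grasp point (between the pads) lies behind it (manip.hold_point_z is the z of the grasp point in the tool frame, in m); z points along the fingers, y is the direction in which the jaws open and shut (so a half turn about z gives the same grasp; the last joint's range is limited). The gripper opens to 85 mm and grips with 20 to 120 N. Pads are 22 mm wide; open, the fingers measure 114 mm over their backs; the gripper's body (76 mm by 85 mm) begins 54 mm behind the grasp point. The pads swing forward as they close: fully open they stand 13 mm farther back than shut.
Start: joints at [1.013, 0.259, 0.021, 1.334, 0, 1.418], TCP at [0.217, 0.506, 0.204] pointing down, gripper open.
Joint ranges: [-3.04, 3.04], [-0.91, 1.82], [-1.04, 1.36], [-1.92, 1.95], [-1.52, 1.45], [-3.14, 3.14]. Speed limits (rad/s): [2.22, 2.22, 2.79, 3.14, 3.14, 3.14].

INTERFACE

Orientations are given as a 3x3 rotation matrix whose columns are the frame's x, y, z axes.
In Python, from station import manip gives the robot as it stands.
- The arm moves only by the tool jog_arm, never from a script. Its arguments are lists of equal length, an entry for each row: "xyz": the shift along the world's x, y, z in cm, a list of three; "spin": the turn about the world's z in rad. In form: {"xyz": [[x, y, z], ...], "spin": [spin, ...]}. A call has 1 to 8 rows; each row shifts and turns the commanded pose from where the row before left it; what a row does not reach is not made up. A row lasts 1/8 s, in which the tool goes at most 62.5 mm and 10.7 degrees, less where a joint would pass 70% of its speed; a pose out of reach is approached as far as the arm can. A call is refused whole if a number of a shift passes 6.25 or a number of a turn 0.188, either way. A call with a gripper value outside its range is refused whole. "hand" is the opening in per cent of the stroke, from 0 (shut) to 100 (fully open), set as the call begins (left out, the last holds). The fingers move at their own pace and stop on an object; the grip force is fixed at half the most. Time passes only in rows, so rows that do not move let the fingers close. It gives the time, the measured TCP pose, the force and the opening at its end, in the units of the state.
- manip.read_state(): the state, without advancing time (a new reading comes with each control period).
- manip.camera(name): name is "side" or "top" or "wrist"; returns a dict with "img" (480x640x3 uint8, blue, green, red), "z_map" (480x640 float32, m along the optical axis (not along the pixel's ray), 0 where there is no reading), "camera_matrix" (3x3 intrinsics, pixels), "R" (3x3) and "t" (3): a world point X has camera coordinates R X + t. Camera axes: x right, y down, z forward; pixel columns grow to the right and rows downward; lengths in m; the calibration is good to about 2 mm. A picture is of the moment at which its call begins.
- manip.close_job(): hands the job in, once; it reports no verdict.
The state is a dict: "time_s": time; "joint_pos": joint angles; "qd": joint speeds; "tau": joint torques, N m; "position": TCP position; "eef_rot": TCP orientation; "force": force on the tool from outside, world axes, zero at the start; "wrist_torque": the same for the moment, N m; "grip_width": opening from 0.0 (shut) to 1.0 (fully open).
Only numpy, scipy, OpenCV 4.12 (cv2) and the standard library are available. Lean on these libraries where they do the work, as an engineer would, in place of code of your own. Each camera call takes 0.05 s, during which the arm holds its last target.

TASK

A tilt switch is being tested on the top-heavy rocker on the bench, which lies tipped over on one rest. Working it only by the orange grip of its sprung lever, bring the red pointer into the green sector and keep it inside there for at least seven seconds without a break, then tip the rocker on over to its other rest, laying it down gently, and let go of the lever. Never let the beam slam onto a rest, do not touch the beam, its weights or its pointer or prop them with anything, and leave the other things on the bench alone.

Things in the scene. Friction and masses are not known exactly. Their poses are not given: they have to be found in the camera images.
- stand: blue fixed base plate of the rocker, 160 (x) x 480 (y) x 12 mm; origin under its centre, on the bench; x parallel to the pivot axis (away from the lever), y along the plate to the rest on which the rocker must finally lie, z up. Place and yaw vary. Bearing plates carry the pivot shaft 130 mm above the bench; posts with black rubber caps at y = -190 and +190 mm are the two rests
- pivot (a point): point on the pivot axis above the stand's origin, 130 mm above the bench; axes like the stand's, the pivot axis is its x. The rocker turns here on bearings nearly free of friction (damping about 0.03 N m s/rad). Inertia of rocker about this axis nominally 0.20 kg m2, varying with its mass
- rocker (a joint): tilt of the rocker, rad: 0 = beam level, pointer straight up; positive = pointer leans to the stand's +y, +y end of the beam low. Stops at -0.30 (on the -y rest, the start) and +0.30 (on the +y rest). Top-heavy: gravity tips it farther over with nominally 1.30 N m x sin(tilt). Mass, so this torque and the inertia, vary by about -15 to +20 per cent
- lever (a joint): hand lever's angle relative to the rocker, rad, same sense; 0 = parallel to the pointer (let go it settles within 0.05 of it), range -1 to 1. Only a torsion spring, nominally 0.80 N m/rad (damping 0.03 N m s/rad), couples them: the rocker feels 0.80 x this value. The spring is weaker than the gravity torque, so with the lever held still the rocker always tends to swing away to one side
- lever_grip (a point): centre of the orange grip, a cylinder 32 mm thick, 50 mm long, parallel to the stand's x, on top of the lever (blade 14 mm wide). In the stand's frame at x = -125, y = 180 sin(a), z = 130 + 180 cos(a) mm, with a = joint rocker + joint lever. z along the lever outward. Can be gripped from above, fingers closing along the stand's y
- beam_mid (a point): middle of the aluminium beam 520 (y) x 60 x 12 mm centred on the pivot axis, with a steel weight 90 x 60 x 50 mm on top at y = -200 and +200 mm, a yellow tilt switch in the middle and the red pointer on its +x side; nominally 5.3 kg in all. On the pivot axis, y along the beam, z along the pointer. Not to be touched
- pointer_tip (a point): tip of the red pointer, 150 mm from the pivot axis and 84 mm on the +x side; z points outward along the pointer
- sector_mid (a point): middle of the green sector on the white scale arc, 150 mm from the pivot axis, on the +x side; the sector spans 0.10 rad to either side of it; z points outward from the pivot axis
- sector (a joint): angle of the middle of the green sector, rad, same zero and sense as joint rocker: the tilt to set. It is clamped somewhere from -0.12 to +0.12
- tray: blue open plastic parts tray 200 x 140 x 45 mm, bystander, origin under its centre
- mallet: hammer lying near the robot, bystander
- can: red can, 66 mm across, 170 mm high, bystander
- earmuffs: yellow and black ear defenders, about 150 mm wide and 120 mm high, bystander
- mug: white mug, 80 mm across, 95 mm high, bystander
- wrench: steel wrench lying flat, bystander

How it is judged:
By the outcome, as a careful person would: the job done as asked, in the order asked, and still so for the second after the job is handed in, with the robot touching nothing.
It also fails if it takes over 72 s, if anything falls off the work surface, if the arm or the gripper's body presses on something with over 40 N, if the wrist force passes 120 N, or if a joint passes its speed limit or range.

## Working session

There is one attempt and no reset: what is moved stays moved. The work goes in short steps, Python scripts to look and compute and a tool call to move; the robot and the scene stay as the last step left them, time stands still between calls to the robot, and variables do not carry over. Pictures are saved under pics/ and viewed, and the job is handed in when it is done.

Besides the shell and the picture viewer there is one more tool, called after ">>>" by a JSON object that holds its "method" and its "body", one argument or row to a line. jog_arm: Moves the arm, as the interface text tells. Its arguments: {"type":"object","properties":{"xyz":{"type":"array","items":{"type":"array","items":{"type":"number"}}},"spin":{"type":"array","items":{"type":"number"}},"hand":{"type":"number"}},"required":["xyz","spin"]}

```bash
ls; mkdir -p pics; python3 - <<'E'
from station import manip
import cv2,pickle
s=manip.read_state();print(s, manip.hold_point_z)
for n in ["side","top"]:
    c=manip.camera(n);cv2.imwrite(f"pics/{n}0.png",c["img"]);pickle.dump(c,open(f"{n}0.pkl","wb"))
    print(n,c["camera_matrix"],c["R"],c["t"])
E
```

```text
pics
{'time_s': 0.0, 'joint_pos': array([ 1.01335230e+00,  2.59166788e-01,  2.07558940e-02,  1.33370207e+00,
       -1.27625598e-06,  1.41818007e+00]), 'qd': array([ 0.00085836, -0.00147371,  0.00084536, -0.00020799, -0.00051231,
       -0.00077882]), 'tau': array([ 2.38910827e-03, -5.55645597e+01,  3.44523454e+01,  1.38596236e-02,
       -2.55650468e-05,  3.23768779e-05]), 'position': array([0.21646366, 0.50526139, 0.20317769]), 'eef_rot': array([[-9.19170176e-01,  3.93860006e-01, -6.95440709e-04],
       [ 3.93860570e-01,  9.19169517e-01, -1.11798314e-03],
       [ 1.98899052e-04, -1.30152344e-03, -9.99999133e-01]]), 'force': array([ 0.68955196,  0.2210585 , -0.72552616]), 'wrist_torque': array([ 0.00488146,  0.02916751, -0.01358286]), 'grip_width': 1.000923640903755} -0.0187
side [[587.6643971    0.         319.90817202]
 [  0.         587.6643971  247.73652417]
 [  0.           0.           1.        ]] [[ 0.8612744  -0.5080742  -0.00818614]
 [-0.30476154 -0.50359897 -0.80839871]
 [ 0.406604    0.69874794 -0.58857838]] [-0.46880528  0.34568464  1.58641544]
top [[460.23786241   0.         322.457161  ]
 [  0.         460.23786241 239.16259891]
 [  0.           0.           1.        ]] [[ 0.00157706 -0.99998779 -0.00468269]
 [-0.9952523  -0.00111385 -0.09732225]
 [ 0.09731585  0.00481394 -0.99524191]] [0.01610415 0.55238201 1.39357728]
```

View pics/side0.png

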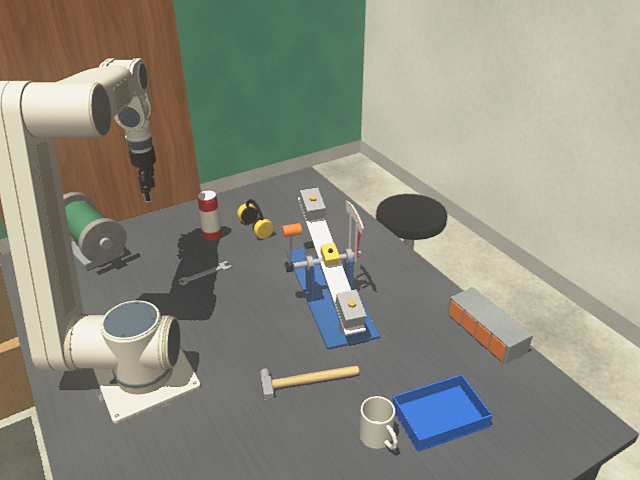

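View pics/top0.png

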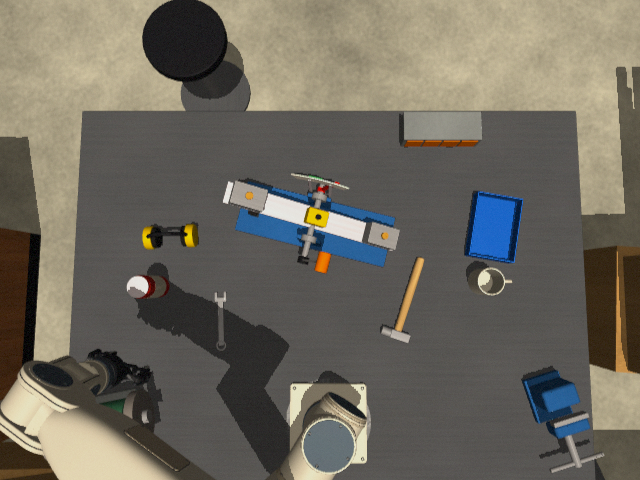

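```bash
python3 - <<'E'
import cv2,pickle
c=pickle.load(open("top0.pkl","rb"))["img"]
cv2.imwrite("pics/top0c.png",cv2.resize(c[160:280,210:410],None,fx=4,fy=4,interpolation=cv2.INTER_CUBIC))
c=pickle.load(open("side0.pkl","rb"))["img"]
cv2.imwrite("pics/side0c.png",cv2.resize(c[175:355,270:390],None,fx=3.3,fy=3.3,interpolation=cv2.INTER_CUBIC))
E
```

```text
(no output)
```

View pics/top0c.png

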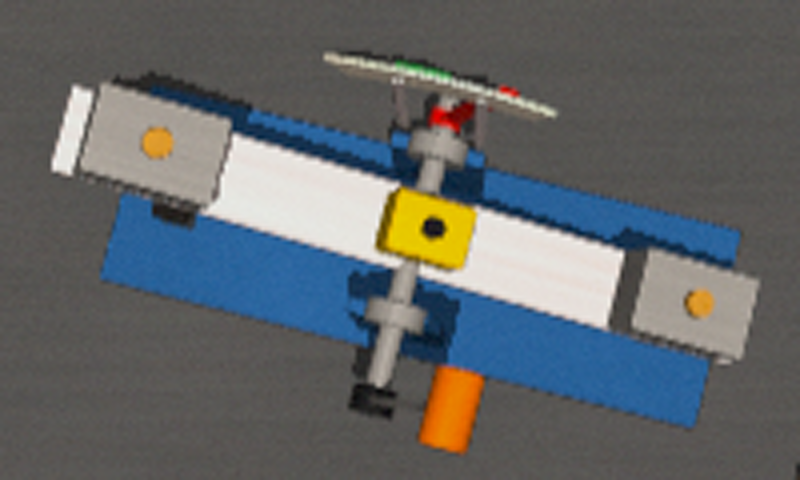

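View pics/side0c.png

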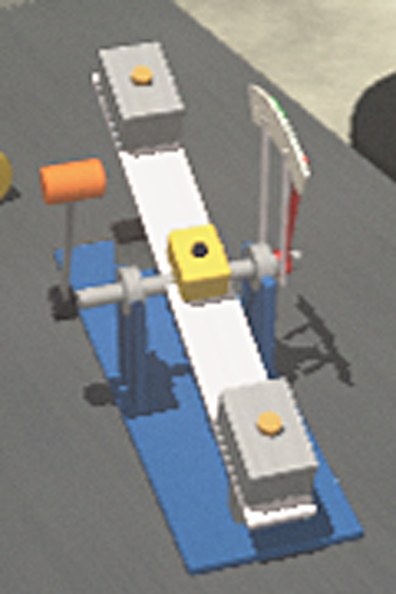

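```bash
cat > h.py <<'E'
import numpy as np,cv2,pickle
def cloud(c):
    K=c["camera_matrix"];z=c["z_map"];v,u=np.mgrid[:480,:640]
    P=np.stack([(u-K[0,2])/K[0,0]*z,(v-K[1,2])/K[1,1]*z,z],-1)
    return (P-c["t"])@c["R"]
def proj(c,X):
    p=np.asarray(X)@c["R"].T+c["t"];q=p@c["camera_matrix"].T
    return q[...,:2]/q[...,2:]
E
python3 - <<'E'
from h import *
from scipy.optimize import minimize
for n in ["top","side"]:
    c=pickle.load(open(n+"0.pkl","rb"));W=cloud(c);hsv=cv2.cvtColor(c["img"],cv2.COLOR_BGR2HSV)
    ok=c["z_map"]>0
    m=ok&(hsv[...,0]>95)&(hsv[...,0]<125)&(hsv[...,1]>120)&(W[...,2]>0.004)&(W[...,2]<0.020)&(W[...,0]<.8)&(abs(W[...,1])<.32)
    k,lab,st,_=cv2.connectedComponentsWithStats(m.astype('uint8'))
    P=W[m];P=P[P[:,1]>-0.28]
    print(n,len(P),P.min(0),P.max(0),np.median(P[:,2]))
    r=cv2.minAreaRect(P[:,:2].astype('float32'));print(r)
    for nm,(a,b,s) in dict(orange=(5,18,200)).items():
        mm=ok&(hsv[...,0]>=a)&(hsv[...,0]<=b)&(hsv[...,1]>s)&(hsv[...,2]>120)&(W[...,2]>.05)
        k,lab,st,ce=cv2.connectedComponentsWithStats(mm.astype('uint8'))
        for i in range(1,k):
            if st[i,4]>8:
                Q=W[lab==i];print(nm,ce[i],st[i,4],Q.mean(0),np.median(Q,0),Q.min(0),Q.max(0))
    g=ok&(hsv[...,0]>45)&(hsv[...,0]<80)&(hsv[...,1]>90)&(W[...,2]>.2)&(W[...,2]<.35)&(abs(W[...,1])<.3)
    k,lab,st,ce=cv2.connectedComponentsWithStats(g.astype('uint8'))
    for i in range(1,k):
        if st[i,4]>3: print("green",ce[i],st[i],np.median(W[lab==i],0))
    rd=ok&((hsv[...,0]<4)|(hsv[...,0]>176))&(hsv[...,1]>150)&(hsv[...,2]>80)&(W[...,2]>.1)&(W[...,2]<.35)&(abs(W[...,1])<.3)&(W[...,0]>.45)
    print("red",np.argwhere(rd)[:,::-1].tolist()[:60])
    print("camera pos",-c["R"].T@c["t"])
E
```

```text
top 3657 [ 0.47047667 -0.20728975  0.00408028] [0.73601204 0.29185813 0.01999405] 0.011468588414035521
((0.6039523482322693, 0.04182666540145874), (0.47938981652259827, 0.15985916554927826), 75.89338684082031)
orange [414.21052632 141.15789474] 19 [ 0.85180822 -0.2647302   0.06158311] [ 0.85182801 -0.26387151  0.06148812] [ 0.84949089 -0.28893394  0.05248085] [ 0.8535405  -0.24210166  0.06781931]
orange [432.69565217 141.2173913 ] 23 [ 0.85185344 -0.32162678  0.0608556 ] [ 0.85183288 -0.32195521  0.06114104] [ 0.84933739 -0.34853534  0.05082477] [ 0.85428205 -0.29644991  0.07070595]
orange [451.33333333 141.23809524] 21 [ 0.85125462 -0.37833302  0.06255875] [ 0.85137189 -0.37925122  0.06373932] [ 0.8499763  -0.40095836  0.05366731] [ 0.85261787 -0.35439656  0.06894911]
orange [470.20833333 141.        ] 24 [ 0.85202352 -0.43620634  0.06251352] [ 0.85208702 -0.43774611  0.06233207] [ 0.85008493 -0.45698309  0.05512932] [ 0.85391676 -0.41131577  0.06886355]
orange [383.7 234.8] 10 [ 0.55466963 -0.15850579  0.1333671 ] [ 0.554088   -0.15795864  0.13339467] [ 0.54813215 -0.16506391  0.12
[... 695 characters left out ...]
190], [318, 190], [319, 190], [320, 190], [321, 190], [322, 190], [323, 190], [324, 190], [325, 190], [317, 191], [322, 191], [323, 191], [324, 191], [323, 192], [324, 192]]
camera pos [0.41411691 0.01001063 1.44078099]
side 1707 [ 0.4669881  -0.21174956  0.00418554] [0.65246518 0.28547921 0.01998771] 0.013802816423280845
((0.6002973318099976, 0.04001277685165405), (0.48384344577789307, 0.16010373830795288), 76.19190979003906)
red [[359, 234], [358, 235], [359, 235], [358, 236], [359, 236], [358, 237], [359, 237], [358, 238], [358, 239], [358, 240], [358, 241], [358, 242], [353, 251], [354, 251], [357, 253], [357, 254], [357, 255], [357, 256]]
camera pos [-0.13592149 -1.17260596  1.20934314]
```

```bash
cat >> h.py <<'E'
O=np.array([.6025,.041,0]);YAW=-0.2455
Rs=np.array([[np.cos(YAW),-np.sin(YAW),0],[np.sin(YAW),np.cos(YAW),0],[0,0,1]])
def tostand(W): return (W-O)@Rs
def tilt(c,th=None,dbg=False):
    S=tostand(cloud(c));ok=(c["z_map"]>0)&(abs(S[...,0])<.024)&(abs(S[...,1])<.27)&(S[...,2]>.03)&(S[...,2]<.34)
    P=S[ok]-[0,0,.13]
    def fit(th,tol):
        ct,s=np.cos(th),np.sin(th)
        y=P[:,1]*ct-P[:,2]*s; z=P[:,1]*s+P[:,2]*ct
        m=(abs(abs(y)-.2)<.037)&(abs(z-.056)<tol)
        return m,y,z
    cands=[th] if th is not None else np.arange(-.33,.331,.02)
    th=max(cands,key=lambda t:fit(t,.008)[0].sum())
    for i in range(12):
        m,y,z=fit(th,.02 if i<3 else .009)
        # tail-robust: line fit
        p=np.polyfit(y[m],z[m],1); th=th-np.arctan(p[0])
    n=((m&(y<0)).sum(),(m&(y>0)).sum())
    return th,p[1],n,np.std(z[m]-np.polyval(p,y[m]))
E
python3 - <<'E'
from h import *
for n in ["top","side"]:
    c=pickle.load(open(n+"0.pkl","rb")); print(n,tilt(c))
    S=tostand(cloud(c));hsv=cv2.cvtColor(c["img"],cv2.COLOR_BGR2HSV)
    g=(c["z_map"]>0)&(S[...,2]>.2)&(S[...,2]<.34)&(S[...,0]>.05)&(S[...,0]<.13)&(abs(S[...,1])<.15)
    for (v,u) in np.argwhere(g)[::4]: 
        pass
    gg=g&(hsv[...,0]>40)&(hsv[...,0]<85)&(hsv[...,1]>60)
    print(np.argwhere(gg)[:,::-1].tolist())
    if gg.sum(): 
        q=S[gg];print(np.median(q,0),np.sort(np.arctan2(q[:,1],q[:,2]-.13)).round(3))
im=pickle.load(open("side0.pkl","rb"))["img"]
a=cv2.resize(im[190:280,335:375],None,fx=8,fy=6.5,interpolation=cv2.INTER_CUBIC)
im=pickle.load(open("top0.pkl","rb"))["img"]
b=cv2.resize(im[165:200,285:355],None,fx=6.5,fy=6.5,interpolation=cv2.INTER_CUBIC)
o=np.zeros((590,790,3),'uint8');o[:585,:320]=a[:585];o[:b.shape[0],330:330+b.shape[1]]=b[:,:460];cv2.imwrite("pics/sec.png",o)
E
```

```text
top (np.float64(-0.3001860693633243), np.float64(0.055669904038410066), (np.int64(379), np.int64(501)), np.float64(0.0030312966794040163))
[[309, 176], [310, 176], [311, 176], [312, 177], [313, 177], [314, 177], [315, 177], [316, 178], [317, 178], [318, 178], [319, 178], [320, 179], [321, 179], [322, 179]]
[0.07989907 0.01233339 0.29540273] [-0.029 -0.014  0.     0.019  0.033  0.05   0.066  0.084  0.096  0.112
  0.128  0.15   0.165  0.181]
side (np.float64(-0.301347963542254), np.float64(0.05710845095926777), (np.int64(374), np.int64(251)), np.float64(0.0034479778016901917))
[[354, 207]]
[0.07917254 0.01205492 0.29644441] [0.072]
```

View pics/sec.png

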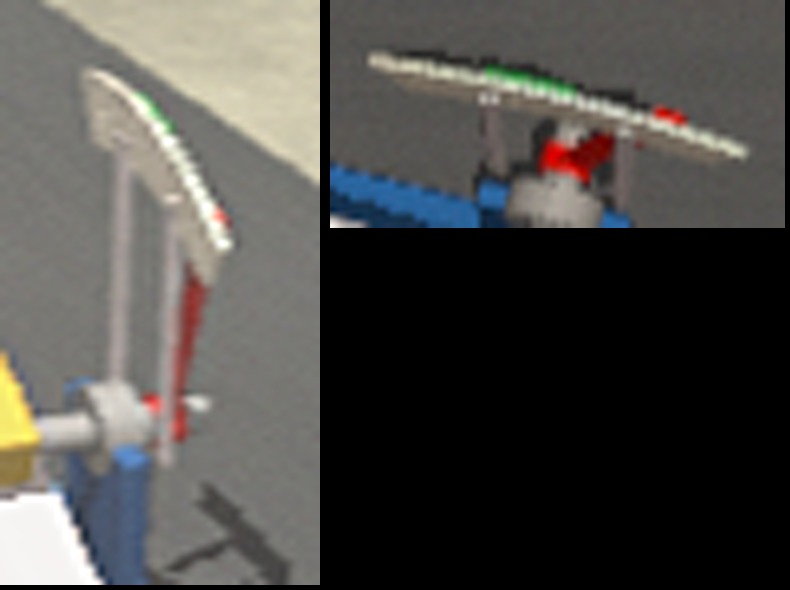

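```bash
python3 - <<'E'
from h import *
c=pickle.load(open("top0.pkl","rb"))
for r in (.150,.158,.166):
    a=np.arange(-.6,.6,.001)
    X=np.stack([a*0+.08,r*np.sin(a),.13+r*np.cos(a)],-1)@Rs.T+O
    p=proj(c,X)
    for nm,u in dict(endL=291.2,gL=308.7,gR=322.7,tip=337.2,endR=349.2).items(): 
        i=abs(p[:,0]-u).argmin();print(r,nm,a[i].round(3),p[i].round(1))
c=pickle.load(open("side0.pkl","rb"))
for r in (.150,.158,.166):
    a=np.arange(-.6,.6,.001)
    X=np.stack([a*0+.08,r*np.sin(a),.13+r*np.cos(a)],-1)@Rs.T+O
    p=proj(c,X)
    for nm,v in dict(endT=190+72/6.5,gT=190+93/6.5,gB=190+133/6.5,tip=190+218/6.5,endB=190+248/6.5).items(): 
        i=abs(p[:,1]-v).argmin();print(r,nm,a[i].round(3),p[i].round(1))
for n in ["top","side"]:
    c=pickle.load(open(n+"0.pkl","rb"));S=tostand(cloud(c));hsv=cv2.cvtColor(c["img"],cv2.COLOR_BGR2HSV)
    m=(c["z_map"]>0)&(hsv[...,0]<14)&(hsv[...,1]>170)&(S[...,0]<-.09)&(S[...,0]>-.17)&(S[...,2]>.25)&(abs(S[...,1])<.2)
    q=S[m];print(n,m.sum(),q.mean(0),q.min(0),q.max(0))
    # circle fit
    from scipy.optimize import least_squares
    f=lambda p:np.hypot(q[:,1]-p[0],q[:,2]-p[1])-.016
    p=least_squares(f,[-.05,.3],loss='soft_l1',f_scale=.002).x;print("centre",p,np.arctan2(p[0],p[1]-.13),np.hypot(p[0],p[1]-.13))
c=pickle.load(open("top0.pkl","rb"));S=cloud(c)
for u,v in [(150,287),(150,237),(190,235),(220,300),(318,90)]: print(u,v,S[v,u])
E
```

```text
0.15 endL 0.552 [291.2 174.8]
0.15 gL 0.206 [308.7 177.5]
0.15 gR -0.043 [322.7 180.6]
0.15 tip -0.305 [337.2 184.8]
0.15 endR -0.545 [349.2 189. ]
0.158 endL 0.516 [291.2 173.9]
0.158 gL 0.194 [308.7 176.7]
0.158 gR -0.041 [322.7 179.9]
0.158 tip -0.288 [337.2 184.1]
0.158 endR -0.51 [349.2 188.2]
0.166 endL 0.484 [291.2 173.1]
0.166 gL 0.182 [308.7 176. ]
0.166 gR -0.04 [322.7 179.2]
0.166 tip -0.272 [337.2 183.4]
0.166 endR -0.48 [349.2 187.4]
0.15 endT 0.539 [346.9 206.6]
0.15 gT 0.539 [346.9 206.6]
0.15 gB 0.146 [353.  210.5]
0.15 tip -0.292 [360.4 223.5]
0.15 endB -0.404 [362.2 228.1]
0.158 endT 0.535 [346.6 204. ]
0.158 gT 0.429 [348.2 204.3]
0.158 gB 0.04 [354.8 210.5]
0.158 tip -0.335 [361.5 223.5]
0.158 endB -0.438 [363.2 228.1]
0.166 endT 0.53 [346.3 201.4]
0.166 gT 0.206 [351.8 204.3]
0.166 gB -0.042 [356.4 210.5]
0.166 tip -0.373 [362.6 223.5]
0.166 endB -0.468 [364.2 228.2]
top 94 [-0.12385142 -0.05640402  0.30919534] [-0.1485988  -0.07244135  0.29962957] [-0.0991723  -0.04169869  0.31837827]
centre [-0.0571803   0.29965741] -0.3250773997734886 0.17903413772507465
side 35 [-0.1308166  -0.06749314  0.3090794 ] [-0.15151571 -0.07592947  0.30322887] [-0.10159743 -0.05142651  0.31856777]
centre [-0.05576686  0.3011618 ] -0.31496770323711815 0.18001750961702948
150 287 [0.40554131 0.49402387 0.16047381]
150 237 [0.55093792 0.52210738 0.10088567]
190 235 [0.56015247 0.41367412 0.07094739]
220 300 [0.36471896 0.3345493  0.002781  ]
318 90 [ 1.36473755  0.04365405 -0.74106099]
```

>>> {"method": "jog_arm", "body": {
  "xyz": [
    [0,0,4],
    [0,0,5],
    [0,0,5],
    [0,0,4],
    [1.5,-3,0],
    [2,-4,0],
    [2,-4,0],
    [2,-4,0]
  ],
  "spin": [0,0,0,0,0.02,0.02,0.02,0.02],
  "hand": 100
}}

```text
time_s: 1.1
position: [0.2919, 0.3543, 0.3835]
eef_rot: [[-0.948, 0.318, -0.0], [0.318, 0.948, -0.0], [0.0, -0.0, -1.0]]
force: [0.8, 0.1, 0.1]
grip_width: 1.001
```

>>> {"method": "jog_arm", "body": {
  "xyz": [
    [2,-4,0],
    [2,-4,0],
    [2,-4,0],
    [2,-4,0],
    [2,-4,0],
    [2,-4,0],
    [2,-4,0],
    [1.5,-3,0]
  ],
  "spin": [0.02,0.02,0.02,0.02,0,0,0,0]
}}

```text
time_s: 2.1
position: [0.4471, 0.0439, 0.3834]
eef_rot: [[-0.97, 0.243, -0.001], [0.243, 0.97, -0.0], [0.001, -0.0, -1.0]]
force: [0.1, -0.1, -0.6]
grip_width: 1.001
```

>>> {"method": "jog_arm", "body": {
  "xyz": [
    [1,-1.4,0],
    [1,-1.4,0],
    [0,0,-2],
    [0,0,0]
  ],
  "spin": [0,0,0,0]
}}

```text
time_s: 2.6
position: [0.4663, 0.0179, 0.3629]
eef_rot: [[-0.97, 0.242, -0.002], [0.242, 0.97, 0.0], [0.002, -0.0, -1.0]]
force: [-0.3, -0.4, -0.0]
grip_width: 0.998
```

```bash
python3 - <<'E'
from h import *
from station import manip
s=manip.read_state();print(s["time_s"],s["position"],tostand(s["position"]))
for n in ["side","top"]:
    c=manip.camera(n);print(n,tilt(c));cv2.imwrite(f"pics/{n}1.png",c["img"][100:400,150:550])
E
```

```text
2.6 [0.46626447 0.01793068 0.3629025 ] [-0.12654384 -0.05548848  0.3629025 ]
side (np.float64(-0.3012624538934438), np.float64(0.057142311418838077), (np.int64(378), np.int64(247)), np.float64(0.0034257575186358745))
top (np.float64(-0.2994982423048817), np.float64(0.05573644847331857), (np.int64(386), np.int64(502)), np.float64(0.0029914045378894986))
```

View pics/side1.png

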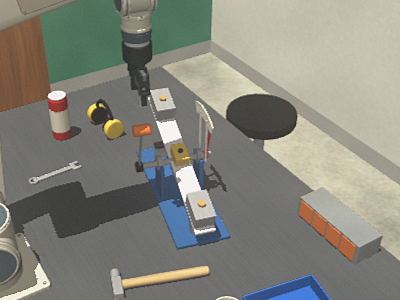

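View pics/top1.png

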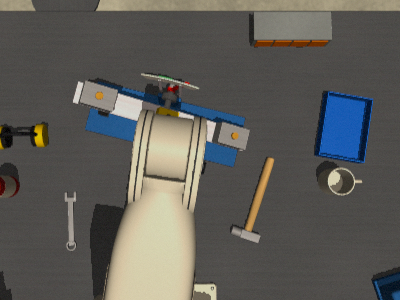

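>>> {"method": "jog_arm", "body": {
  "xyz": [
    [0.1,-0.1,-2],
    [0,0,-2],
    [0,0,-2.2],
    [0,0,-2],
    [0,0,0]
  ],
  "spin": [0,0,0,0,0]
}}

```text
time_s: 3.32
position: [0.4672, 0.017, 0.2817]
eef_rot: [[-0.97, 0.242, -0.001], [0.242, 0.97, 0.0], [0.001, -0.0, -1.0]]
force: [-1.0, 0.3, 1.4]
grip_width: 1.001
```

```bash
python3 - <<'E'
from h import *
from station import manip
s=manip.read_state();print(s["time_s"],s["position"],tostand(s["position"]),s["force"])
c=manip.camera("wrist");cv2.imwrite("pics/wr2.png",c["img"])
c=manip.camera("side");print(tilt(c));cv2.imwrite("pics/side2.png",cv2.resize(c["img"][160:360,240:420],None,fx=3,fy=3))
E
```

```text
3.325 [0.46720332 0.01696643 0.28167512] [-0.12539879 -0.05619563  0.28167512] [-0.98616207  0.28160955  1.40057328]
(np.float64(-0.3000249839558249), np.float64(0.05697118908368211), (np.int64(378), np.int64(252)), np.float64(0.0034313227695210637))
```

View pics/wr2.png

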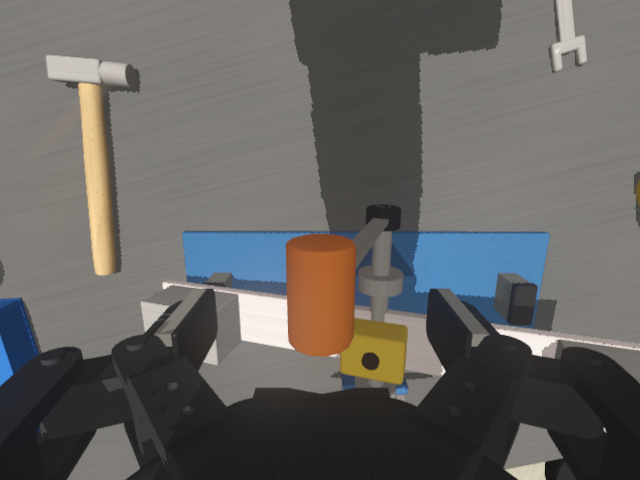

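View pics/side2.png

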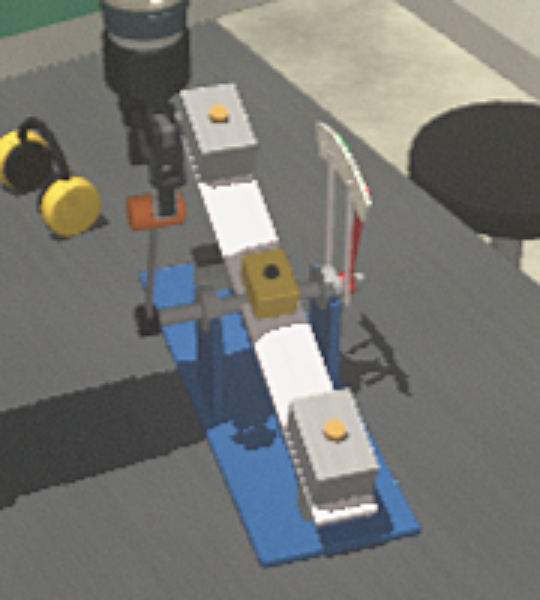

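>>> {"method": "jog_arm", "body": {
  "xyz": [
    [0,0,0],
    [0,0,0],
    [0,0,0],
    [0,0,0],
    [0,0,0],
    [0,0,0]
  ],
  "spin": [0,0,0,0,0,0],
  "hand": 0
}}

```text
time_s: 4.18
position: [0.4694, 0.014, 0.2869]
eef_rot: [[-0.97, 0.244, 0.01], [0.244, 0.97, -0.007], [-0.012, -0.004, -1.0]]
force: [-4.2, -12.0, 37.6]
grip_width: -0.001
```

```bash
python3 - <<'E'
from h import *
from station import manip
s=manip.read_state();print(s["time_s"],s["position"],tostand(s["position"]),s["force"]@Rs,s["wrist_torque"],s["grip_width"])
c=manip.camera("wrist");cv2.imwrite("pics/wr3.png",c["img"])
c=manip.camera("side");print(tilt(c));cv2.imwrite("pics/side3.png",cv2.resize(c["img"][160:360,240:420],None,fx=3,fy=3))
E
```

```text
4.175 [0.46940628 0.01398871 0.28692816] [-0.12253817 -0.05854866  0.28692816] [ -1.1736016  -12.7012309   37.59993802] [-2.5954378   0.97079537 -0.08370478] -0.0008772303757887116
(np.float64(-0.3012193531023954), np.float64(0.05735045172367789), (np.int64(371), np.int64(240)), np.float64(0.003395131043676334))
```

View pics/wr3.png

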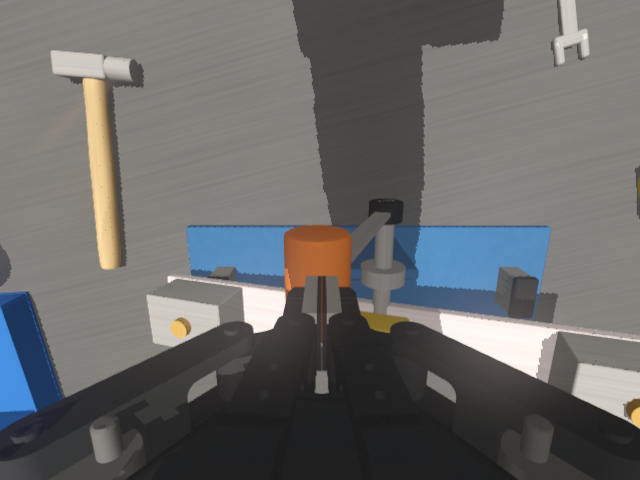

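View pics/side3.png

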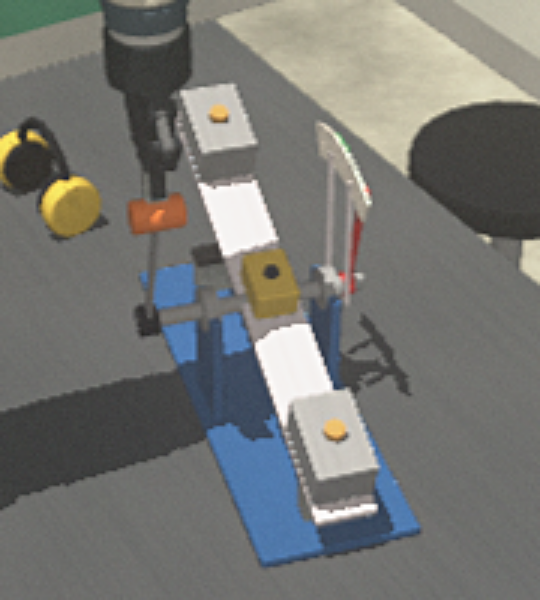

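```bash
python3 - <<'E'
from h import *
from station import manip
for n in ["side","wrist"]:
    c=manip.camera(n)
    S=tostand(cloud(c));hsv=cv2.cvtColor(c["img"],cv2.COLOR_BGR2HSV)
    m=(c["z_map"]>0)&(hsv[...,0]<14)&(hsv[...,1]>170)&(S[...,0]<-.09)&(S[...,0]>-.17)&(S[...,2]>.23)&(abs(S[...,1])<.2)
    q=S[m];print(n,m.sum(),q.mean(0),q.min(0),q.max(0))
    m=(c["z_map"]>0)&(c["img"].max(-1)<90)&(abs(S[...,0]+.125)<.05)&(S[...,2]>.22)&(S[...,2]<.45)&(abs(S[...,1]+.057)<.08)
    q=S[m];i=np.argsort(q[:,2])[:15];print(q[i].round(3))
    if n=="side": cv2.imwrite("pics/s4.png",cv2.resize(c["img"][200:250,275:315],None,fx=12,fy=12,interpolation=cv2.INTER_NEAREST))
E
```

```text
side 15 [-0.12522514 -0.07228951  0.3073733 ] [-0.1346571  -0.07739324  0.29760197] [-0.10215205 -0.06192784  0.31202466]
[[-0.128 -0.037  0.224]
 [-0.13  -0.044  0.232]
 [-0.128 -0.038  0.242]
 [-0.128 -0.039  0.246]
 [-0.127 -0.051  0.264]
 [-0.127 -0.05   0.267]
 [-0.125 -0.063  0.318]
 [-0.124 -0.068  0.322]
 [-0.121 -0.069  0.325]
 [-0.124 -0.068  0.325]
 [-0.117 -0.065  0.325]
 [-0.13  -0.072  0.326]
 [-0.132 -0.068  0.326]
 [-0.121 -0.069  0.328]
 [-0.128 -0.073  0.329]]
wrist 2482 [-0.14109166 -0.05594052  0.31024736] [-0.14821823 -0.07366032  0.28839971] [-0.12310598 -0.04463343  0.31721692]
[[-0.121 -0.023  0.22 ]
 [-0.121 -0.025  0.223]
 [-0.121 -0.026  0.226]
 [-0.121 -0.026  0.226]
 [-0.121 -0.026  0.228]
 [-0.122 -0.027  0.229]
 [-0.121 -0.028  0.232]
 [-0.122 -0.028  0.233]
 [-0.121 -0.029  0.235]
 [-0.121 -0.029  0.236]
 [-0.121 -0.031  0.24 ]
 [-0.122 -0.031  0.24 ]
 [-0.121 -0.031  0.241]
 [-0.121 -0.031  0.242]
 [-0.122 -0.032  0.245]]
```

View pics/s4.png

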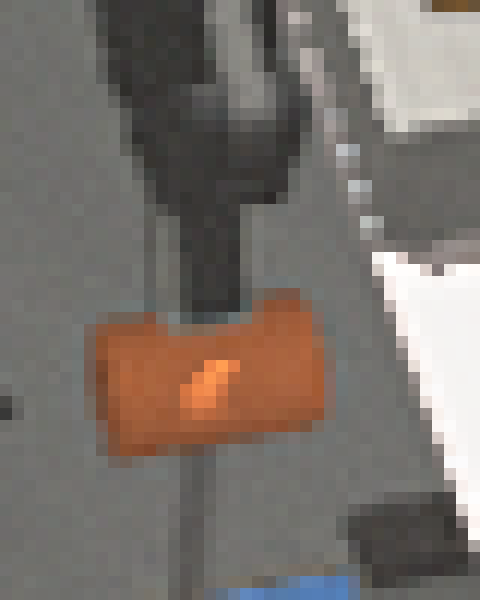

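>>> {"method": "jog_arm", "body": {
  "xyz": [
    [0,0,1],
    [0,0,2],
    [0,0,2],
    [0,0,0]
  ],
  "spin": [0,0,0,0]
}}

```text
time_s: 4.88
position: [0.4681, 0.0165, 0.3326]
eef_rot: [[-0.97, 0.242, 0.002], [0.242, 0.97, -0.0], [-0.002, 0.0, -1.0]]
force: [0.0, 0.1, -1.0]
grip_width: -0.001
```

```bash
python3 - <<'E'
from h import *
from station import manip
s=manip.read_state();print(s["time_s"],s["position"],tostand(s["position"]),s["force"]@Rs,s["wrist_torque"],s["grip_width"])
c=manip.camera("side");print(tilt(c))
S=tostand(cloud(c))
for dz in (0,.013,.03): print(dz,proj(c,s["position"]+[0,0,dz]))
p=proj(c,s["position"]).astype(int);print(p)
im=c["img"].copy()
x0,y0=275,185
o=cv2.resize(im[y0:y0+60,x0:x0+45],None,fx=10,fy=10,interpolation=cv2.INTER_NEAREST)
for dz,col in ((0,(0,0,255)),(.013,(0,255,0)),(.03,(255,0,0))):
    q=(proj(c,s["position"]+[0,0,dz])-[x0,y0]+.5)*10; cv2.circle(o,tuple(int(v) for v in q),4,col,-1)
cv2.imwrite("pics/s5.png",o)
E
```

```text
4.875 [0.46808971 0.01652112 0.33260184] [-0.12443074 -0.05641216  0.33260184] [ 0.0107677   0.07221469 -1.02219738] [ 0.02226381 -0.06503861 -0.0202653 ] -0.001364196810706179
(np.float64(-0.3014399655647478), np.float64(0.05733632522103611), (np.int64(364), np.int64(258)), np.float64(0.0035012471083069488))
0 [291.57957556 220.36819793]
0.013 [291.40334947 216.33930573]
0.03 [291.17031618 211.0116836 ]
[291 220]
```

View pics/s5.png

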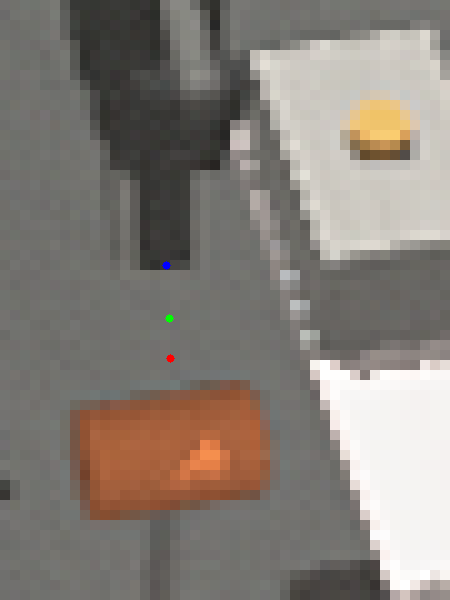

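>>> {"method": "jog_arm", "body": {
  "xyz": [
    [0,0,0],
    [0,0,0],
    [0,0,0],
    [0,0,0],
    [0,0,0],
    [0,0,0]
  ],
  "spin": [0,0,0,0,0,0],
  "hand": 100
}}

```text
time_s: 5.68
position: [0.4676, 0.0165, 0.3318]
eef_rot: [[-0.97, 0.242, 0.0], [0.242, 0.97, 0.0], [-0.0, 0.0, -1.0]]
force: [-0.1, 0.2, -0.3]
grip_width: 1.0
```

>>> {"method": "jog_arm", "body": {
  "xyz": [
    [0,0,-2],
    [0,0,-2],
    [0,0,-2],
    [0,0,-2],
    [0,0,0]
  ],
  "spin": [0,0,0,0,0]
}}

```text
time_s: 6.3
position: [0.467, 0.0167, 0.2509]
eef_rot: [[-0.97, 0.242, -0.002], [0.242, 0.97, 0.0], [0.002, -0.0, -1.0]]
force: [-0.3, -0.7, 0.3]
grip_width: 1.0
```

```bash
python3 - <<'E'
from h import *
from station import manip
s=manip.read_state();print(s["time_s"],s["position"],tostand(s["position"]),s["force"]@Rs,s["grip_width"])
c=manip.camera("side");print(tilt(c))
x0,y0=275,185
o=cv2.resize(c["img"][y0:y0+60,x0:x0+45],None,fx=10,fy=10,interpolation=cv2.INTER_NEAREST)
c=manip.camera("wrist");b=c["img"][180:480,160:480]
p=np.zeros((600,780,3),'uint8');p[:600,:450]=o;p[:300,455:775]=b
cv2.imwrite("pics/s6.png",p)
E
```

```text
6.3 [0.46695243 0.01665617 0.25086851] [-0.12556674 -0.05655757  0.25086851] [-0.08582519 -0.7846442   0.32171257] 0.9999657732823225
(np.float64(-0.29929623374373643), np.float64(0.05714376767555323), (np.int64(367), np.int64(250)), np.float64(0.00343965581292597))
```

View pics/s6.png

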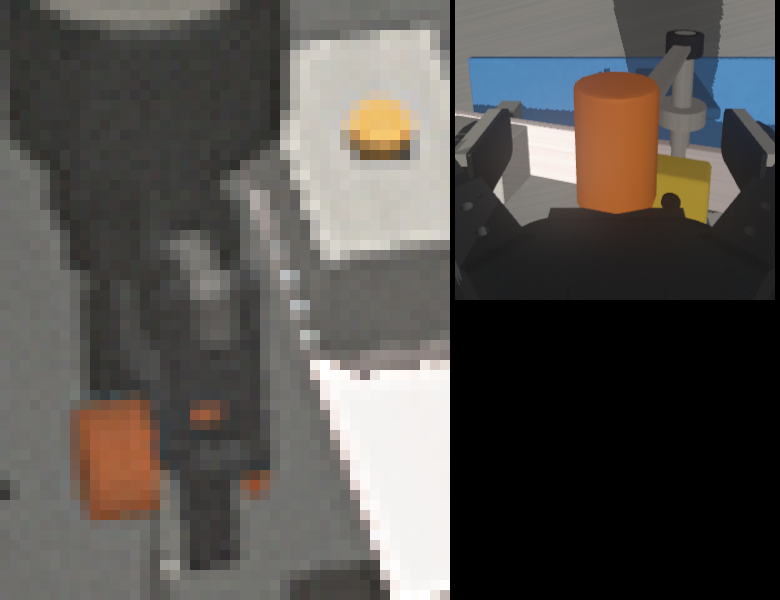

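>>> {"method": "jog_arm", "body": {
  "xyz": [
    [0,0,0],
    [0,0,0],
    [0,0,0],
    [0,0,0],
    [0,0,0]
  ],
  "spin": [0,0,0,0,0],
  "hand": 0
}}

```text
time_s: 7.02
position: [0.4677, 0.0164, 0.2522]
eef_rot: [[-0.97, 0.242, 0.001], [0.242, 0.97, -0.0], [-0.001, -0.0, -1.0]]
force: [-1.4, -1.3, 6.6]
grip_width: 0.359
```

```bash
python3 - <<'E'
from h import *
from station import manip
s=manip.read_state();print(s["time_s"],s["position"],tostand(s["position"]),s["force"]@Rs,s["wrist_torque"]@Rs,s["grip_width"])
c=manip.camera("side");print(tilt(c))
x0,y0=275,185
o=cv2.resize(c["img"][y0:y0+60,x0:x0+45],None,fx=10,fy=10,interpolation=cv2.INTER_NEAREST)
p=np.zeros((600,780,3),'uint8');p[:600,:450]=o
c=manip.camera("top");print(tilt(c));p[:120,455:]=c["img"][130:250,200:525]
cv2.imwrite("pics/s7.png",p)
E
```

```text
7.025 [0.46774735 0.01640841 0.25222252] [-0.12473545 -0.0566047   0.25222252] [-1.08968643 -1.58020644  6.58888468] [-0.24455449  0.17123842  0.0033411 ] 0.35859687257858963
(np.float64(-0.30094429731032346), np.float64(0.05711803897139942), (np.int64(373), np.int64(250)), np.float64(0.003434550829243311))
(np.float64(-0.29851821775956494), np.float64(0.055810646411780136), (np.int64(387), np.int64(494)), np.float64(0.00293376301519935))
```

View pics/s7.png

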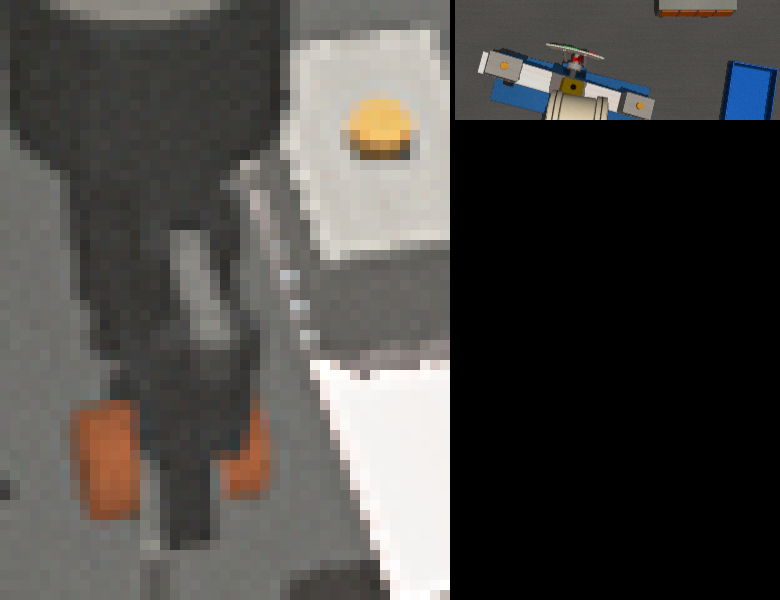

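```bash
cat > ctl.py <<'E'
from h import *
import json,sys,os
from scipy.optimize import least_squares
from scipy.linalg import solve_discrete_are
from scipy.signal import cont2discrete
from station import manip
K,D,DB=.8,.03,.03
L=.18; XS=-.1250; ZC=.13-.0485
F="log.json"
def load(): return json.load(open(F)) if os.path.exists(F) else None
def acc(th,w,a,da,gs):
    return (1.3*gs*np.sin(th)+K*(a-th)+D*(da-w)-DB*w)/(.2*gs)
def sim(t0,x,bp,gs,ts,dt=.0125):
    bt=[b[0] for b in bp];ba=[b[1] for b in bp]
    th,w=x;t=t0;out=[]
    for T in ts:
        n=max(0,int(np.ceil((T-t)/dt-1e-9)))
        if n:
            h=(T-t)/n
            for i in range(n):
                A=np.interp([t,t+h],bt,ba);da=(A[1]-A[0])/h
                al=acc(th,w,A.mean(),da,gs)
                w+=al*h;th+=w*h
                if th<-.30: th=-.30;w=max(w,0)
                if th>.30: th=.30;w=min(w,0)
                t+=h
        out.append((th,w))
    return np.array(out)
def gain(gs,thr):
    A=np.array([[0,1,0],[(1.3*gs*np.cos(thr)-K)/(.2*gs),-(D+DB)/(.2*gs),K/(.2*gs)],[0,0,0]]);B=np.array([[0],[D/(.2*gs)],[1.]])
    # input: rate of a
    Ad,Bd,*_=cont2discrete((A,B,np.eye(3),np.zeros((3,1))),.125)
    Q=np.diag([1/.02**2,1/.15**2,1/.3**2]);R=np.array([[1/.5**2]])
    P=solve_discrete_are(Ad,Bd,Q,R)
    return np.linalg.solve(R+Bd.T@P@Bd,Bd.T@P@Ad)[0]
def look(both=False):
    lg=load(); s=manip.read_state();ps=tostand(s["position"])
    if lg is None:
        lg=dict(bp=[[0,float(np.arcsin(ps[1]/L))]],meas=[],y=float(ps[1]),z=float(s["position"][2]),x=float(ps[0]),tend=s["time_s"],rows=[])
    t=lg["tend"]
    if lg["rows"]:
        lg["bp"].append([t,lg["bp"][-1][1]])
        for r in lg["rows"]:
            d=np.array(r)/100@Rs; lg["y"]+=d[1];lg["x"]+=d[0];lg["z"]+=d[2];t+=.125
            lg["bp"].append([t,float(np.arcsin(lg["y"]/L))])
    lg["rows"]=[]
    t=s["time_s"];c=manip.camera("top");th,_,n,_=tilt(c);th=float(th)-.0005
    lg["meas"].append([t,th])
    if both:
        c2=manip.camera("side");t2=tilt(c2);lg["meas"].append([t+.05,float(t2[0])+.001])
    lg["tend"]=manip.read_state()["time_s"]
    print("t %.3f th %.4f n %s a_cmd %.3f a_meas %.3f y_cmd %.4f y %.4f x %.4f z %.4f(arc %.4f) F %s w %.3f tend %.3f"%(t,th,n,lg["bp"][-1][1],np.arcsin(ps[1]/L),lg["y"],ps[1],ps[0],ps[2],ZC+L*np.cos(lg["bp"][-1][1]),(s["force"]@Rs).round(1),s["grip_width"],lg["tend"]),"side",lg["meas"][-1][1])
    return lg
def estimate(lg,win=2.5,gs0=1.0,sg=.08):
    M=[m for m in lg["meas"] if m[0]>lg["tend"]-win];tm=[m[0] for m in M];y=np.array([m[1] for m in M])
    t0=tm[0]
    f=lambda p:np.r_[(sim(t0,p[:2],lg["bp"],p[2],tm)[:,0]-y)/.003,(p[2]-gs0)/sg,p[1]/.5]
    r=least_squares(f,[y[0],0,gs0],x_scale=[.01,.05,.05],diff_step=1e-4)
    x=sim(t0,r.x[:2],lg["bp"],r.x[2],[lg["tend"]])[0]
    return x,r.x[2],(sim(t0,r.x[:2],lg["bp"],r.x[2],tm)[:,0]-y)
def mj(s):
    s=np.clip(s,0,1);return 10*s**3-15*s**4+6*s**5
def plan(lg,x,gs,ref,n,show=8,dmax=.12):
    """ref(t)->theta reference. returns world rows"""
    t=lg["tend"];a=lg["bp"][-1][1];Y,X,Z=lg["y"],lg["x"],lg["z"];bp=[[0,a],[t,a]];x=np.array(x);rows=[];e=.02
    for i in range(max(n,show)):
        def aff(T):
            th,dv,dd=ref(T),(ref(T+e)-ref(T-e))/2/e,(ref(T+e)-2*ref(T)+ref(T-e))/e/e
            return th+(.2*gs*dd-1.3*gs*np.sin(th)+DB*dv)/K
        Kg=gain(gs,ref(t)); dv=(ref(t+e)-ref(t-e))/2/e
        err=np.array([x[0]-ref(t),x[1]-dv,a-aff(t)])
        da=(aff(t+.125)-aff(t))-.125*(Kg@err); da=np.clip(da,-dmax,dmax)
        an=a+da
        y=L*np.sin(an);d=Rs@np.array([XS-X,y-Y,ZC+L*np.cos(an)-Z])*100
        d=np.round(d/.05)*.05
        if i<n: rows.append(d.round(2).tolist())
        ds=d/100@Rs;X+=ds[0];Y+=ds[1];Z+=ds[2];an=float(np.arcsin(Y/L))
        bp.append([t+.125,an]);x=sim(t,x,bp,gs,[t+.125])[0];a=an;t+=.125
        print("  pred t %.2f a %.3f th %.3f w %.3f ref %.3f"%(t,a,x[0],x[1],ref(t)))
    return rows
def rows_to(lg,alist):
    Y,X,Z=lg["y"],lg["x"],lg["z"];rows=[]
    for an in alist:
        d=np.round(Rs@np.array([XS-X,L*np.sin(an)-Y,ZC+L*np.cos(an)-Z])*100/.05)*.05
        rows.append(d.round(2).tolist());ds=d/100@Rs;X+=ds[0];Y+=ds[1];Z+=ds[2]
    return rows
def save(lg,rows):
    lg["rows"]=rows;json.dump(lg,open(F,"w"));print(json.dumps(rows))
E
cat > test.py <<'E'
# offline closed-loop test
import ctl,numpy as np
from ctl import *
E
rm -f log.json; python3 - <<'E'
from ctl import *
print(gain(1,0),gain(1.2,0))
lg=look()
print(lg)
save(lg,rows_to(lg,np.linspace(-.32,.04,9)[1:]))
E
```

```text
[17.51289712  6.90583111  6.32422278] [19.77668928  7.7943954   6.16175472]
t 7.125 th -0.2998 n (np.int64(387), np.int64(496)) a_cmd -0.320 a_meas -0.320 y_cmd -0.0566 y -0.0566 x -0.1248 z 0.2522(arc 0.2524) F [-0.3 -1.1  5.9] w 0.359 tend 7.175 side -0.2998421358470027
{'bp': [[0, -0.3198333476416929]], 'meas': [[7.125, -0.2998421358470027]], 'y': -0.05659350550696945, 'z': 0.25221876423447, 'x': -0.1247527689727775, 'tend': 7.175, 'rows': []}
[[0.15, 0.75, 0.25], [0.2, 0.75, 0.2], [0.2, 0.8, 0.15], [0.2, 0.75, 0.15], [0.2, 0.8, 0.1], [0.2, 0.75, 0.05], [0.2, 0.8, 0.05], [0.2, 0.8, -0.05]]
```

>>> {"method": "jog_arm", "body": {
  "xyz": [
    [0.15,0.75,0.25],
    [0.2,0.75,0.2],
    [0.2,0.8,0.15],
    [0.2,0.75,0.15],
    [0.2,0.8,0.1],
    [0.2,0.75,0.05],
    [0.2,0.8,0.05],
    [0.2,0.8,-0.05]
  ],
  "spin": [0,0,0,0,0,0,0,0]
}}

```text
time_s: 8.18
position: [0.4832, 0.0774, 0.2617]
eef_rot: [[-0.97, 0.243, 0.001], [0.243, 0.97, -0.003], [-0.002, -0.003, -1.0]]
force: [-4.9, -8.7, 11.9]
grip_width: 0.358
```

```bash
python3 - <<'E'
from ctl import *
lg=look()
save(lg,rows_to(lg,[.065,.085,.105,.125]))
E
```

```text
t 8.175 th -0.2999 n (np.int64(386), np.int64(498)) a_cmd 0.041 a_meas 0.035 y_cmd 0.0073 y 0.0064 x -0.1246 z 0.2617(arc 0.2614) F [-2.7 -9.7 11.9] w 0.358 tend 8.225 side -0.2998866694605227
[[0.1, 0.45, -0.0], [0.05, 0.35, -0.05], [0.1, 0.35, -0.0], [0.1, 0.3, -0.05]]
```

>>> {"method": "jog_arm", "body": {
  "xyz": [
    [0.1,0.45,0],
    [0.05,0.35,-0.05],
    [0.1,0.35,0],
    [0.1,0.3,-0.05]
  ],
  "spin": [0,0,0,0]
}}

```text
time_s: 8.72
position: [0.4868, 0.0917, 0.2609]
eef_rot: [[-0.97, 0.243, 0.002], [0.243, 0.97, -0.003], [-0.003, -0.003, -1.0]]
force: [-4.2, -7.1, 13.0]
grip_width: 0.354
```

```bash
python3 - <<'E'
s=open("ctl.py").read()
s=s.replace('''    lg["rows"]=[]
    t=s["time_s"]''','''    if lg["rows"]:
        n=len(lg["rows"]);off=float(np.arcsin(ps[1]/L))-lg["bp"][-1][1]
        for i in range(n): lg["bp"][-n+i][1]+=off*(1 if i>n-3 else (i+1)/(n-1))
        lg["y"]=float(ps[1]);print("off %.4f"%off)
    lg["rows"]=[]
    t=s["time_s"]''')
open("ctl.py","w").write(s)
from ctl import *
lg=look()
save(lg,rows_to(lg,[.14,.16,.18]))
E
```

```text
off -0.0064
t 8.725 th -0.2996 n (np.int64(386), np.int64(502)) a_cmd 0.117 a_meas 0.117 y_cmd 0.0211 y 0.0211 x -0.1245 z 0.2609(arc 0.2603) F [-2.3 -7.9 13. ] w 0.354 tend 8.775 side -0.29959416816374107
[[0.1, 0.4, -0.05], [0.1, 0.35, -0.05], [0.05, 0.35, -0.05]]
```

>>> {"method": "jog_arm", "body": {
  "xyz": [
    [0.1,0.4,-0.05],
    [0.1,0.35,-0.05],
    [0.05,0.35,-0.05]
  ],
  "spin": [0,0,0]
}}

```text
time_s: 9.15
position: [0.4895, 0.1025, 0.2593]
eef_rot: [[-0.97, 0.243, 0.002], [0.243, 0.97, -0.004], [-0.003, -0.003, -1.0]]
force: [-0.6, -8.3, 10.4]
grip_width: 0.357
```

```bash
python3 - <<'E'
from ctl import *
lg=look()
save(lg,rows_to(lg,[.2,.22]))
E
```

```text
off -0.0008
t 9.150 th -0.3005 n (np.int64(384), np.int64(498)) a_cmd 0.180 a_meas 0.180 y_cmd 0.0322 y 0.0322 x -0.1245 z 0.2593(arc 0.2586) F [ 1.5 -8.2 10.4] w 0.357 tend 9.200 side -0.3004926235068589
[[0.1, 0.35, -0.1], [0.1, 0.35, -0.05]]
```

>>> {"method": "jog_arm", "body": {
  "xyz": [
    [0.1,0.35,-0.1],
    [0.1,0.35,-0.05]
  ],
  "spin": [0,0]
}}

```text
time_s: 9.45
position: [0.4912, 0.1093, 0.2574]
eef_rot: [[-0.97, 0.243, 0.001], [0.243, 0.97, -0.004], [-0.002, -0.004, -1.0]]
force: [-0.4, 0.7, 21.5]
grip_width: 0.359
```

```bash
python3 - <<'E'
from ctl import *
lg=look()
save(lg,rows_to(lg,[.24,.255]))
E
```

```text
off -0.0015
t 9.450 th -0.3003 n (np.int64(385), np.int64(504)) a_cmd 0.220 a_meas 0.220 y_cmd 0.0392 y 0.0392 x -0.1245 z 0.2574(arc 0.2572) F [-0.6  0.6 21.5] w 0.359 tend 9.500 side -0.3002922598751453
[[0.1, 0.35, -0.1], [0.05, 0.25, -0.05]]
```

>>> {"method": "jog_arm", "body": {
  "xyz": [
    [0.1,0.35,-0.1],
    [0.05,0.25,-0.05]
  ],
  "spin": [0,0]
}}

```text
time_s: 9.75
position: [0.4929, 0.1162, 0.2556]
eef_rot: [[-0.97, 0.243, 0.001], [0.243, 0.97, -0.002], [-0.001, -0.002, -1.0]]
force: [1.5, -6.1, 5.2]
grip_width: 0.354
```

```bash
python3 - <<'E'
from ctl import *
lg=look()
save(lg,rows_to(lg,[.27,.285]))
E
```

```text
off 0.0053
t 9.750 th -0.2997 n (np.int64(377), np.int64(498)) a_cmd 0.260 a_meas 0.260 y_cmd 0.0463 y 0.0463 x -0.1246 z 0.2556(arc 0.2554) F [ 2.9 -5.6  5.2] w 0.354 tend 9.800 side -0.2996916592294518
[[0.05, 0.15, -0.05], [0.05, 0.25, -0.1]]
```

>>> {"method": "jog_arm", "body": {
  "xyz": [
    [0.05,0.15,-0.05],
    [0.05,0.25,-0.1]
  ],
  "spin": [0,0]
}}

```text
time_s: 10.05
position: [0.4937, 0.1197, 0.2542]
eef_rot: [[-0.97, 0.243, 0.001], [0.243, 0.97, -0.003], [-0.001, -0.003, -1.0]]
force: [3.2, -3.6, -3.3]
grip_width: 0.356
```

```bash
python3 - <<'E'
from ctl import *
lg=look()
save(lg,rows_to(lg,[.3,.31]))
E
```

```text
off -0.0033
t 10.050 th -0.2946 n (np.int64(380), np.int64(491)) a_cmd 0.281 a_meas 0.281 y_cmd 0.0499 y 0.0499 x -0.1246 z 0.2542(arc 0.2544) F [ 4.  -2.7 -3.3] w 0.356 tend 10.100 side -0.2945540520582331
[[0.05, 0.3, -0.1], [0.05, 0.2, -0.05]]
```

```bash
python3 - <<'E'
from ctl import *
lg=json.load(open(F))
for m in (1.1,1.18): 
    x,gs,res=estimate(lg,1.5,m,.05);print(x,gs,res.round(4))
x,gs,res=estimate(lg,1.5,1.18,.03);print(x,gs)
t0=lg["tend"]-.6
ref=lambda t:-.30+.375*mj((t-t0)/4.0)
lg["ref"]=[t0,4.0,-.30,.075]
save(lg,plan(lg,x,gs,ref,3,show=16))
E
```

```text
[-0.292061    0.04119003] 1.1329327103610218 [0.     0.0005 0.0003 0.0001 0.0006]
[-0.29373704  0.03454043] 1.1400069965066537 [ 0.      0.0005  0.0003 -0.     -0.0008]
[-0.29518661  0.02861687] 1.1466057499874365
  pred t 10.22 a 0.305 th -0.290 w 0.051 ref -0.283
  pred t 10.35 a 0.305 th -0.282 w 0.077 ref -0.275
  pred t 10.47 a 0.290 th -0.271 w 0.101 ref -0.264
  pred t 10.60 a 0.269 th -0.257 w 0.119 ref -0.251
  pred t 10.72 a 0.248 th -0.241 w 0.133 ref -0.236
  pred t 10.85 a 0.230 th -0.223 w 0.144 ref -0.219
  pred t 10.97 a 0.210 th -0.205 w 0.153 ref -0.201
  pred t 11.10 a 0.189 th -0.185 w 0.160 ref -0.181
  pred t 11.22 a 0.172 th -0.165 w 0.165 ref -0.160
  pred t 11.35 a 0.152 th -0.144 w 0.170 ref -0.139
  pred t 11.47 a 0.129 th -0.122 w 0.172 ref -0.117
  pred t 11.60 a 0.103 th -0.101 w 0.172 ref -0.095
  pred t 11.72 a 0.080 th -0.079 w 0.169 ref -0.073
  pred t 11.85 a 0.057 th -0.059 w 0.164 ref -0.052
  pred t 11.97 a 0.034 th -0.039 w 0.157 ref -0.032
  pred t 12.10 a 0.011 th -0.020 w 0.147 ref -0.013
[[0.1, 0.4, -0.1], [-0.0, -0.0, -0.0], [-0.05, -0.25, 0.1]]
```

>>> {"method": "jog_arm", "body": {
  "xyz": [
    [0.1,0.4,-0.1],
    [0,0,0],
    [-0.05,-0.25,0.1]
  ],
  "spin": [0,0,0]
}}

```text
time_s: 10.48
position: [0.4942, 0.1216, 0.2537]
eef_rot: [[-0.97, 0.243, -0.0], [0.243, 0.97, -0.002], [-0.0, -0.002, -1.0]]
force: [2.2, -5.4, 0.6]
grip_width: 0.354
```

```bash
cat > step.py <<'E'
from ctl import *
n=int(sys.argv[1]);gs0=float(sys.argv[2]);sg=float(sys.argv[3]);win=float(sys.argv[4]) if len(sys.argv)>4 else 2.0
lg=look()
if len(sys.argv)>5: # new reference: T, target
    T,tg=float(sys.argv[5]),float(sys.argv[6]); lg["ref"]=[lg["tend"],T,lg["ref"][3],tg]
x,gs,res=estimate(lg,win,gs0,sg);print("x",x.round(4),"gs %.3f"%gs,res.round(4))
t0,T,a,b=lg["ref"]
ref=lambda t:a+(b-a)*mj((t-t0)/T)
save(lg,plan(lg,x,gs,ref,n,show=8))
E
python3 step.py 3 1.15 .03
```

```text
off 0.0020
t 10.475 th -0.2610 n (np.int64(394), np.int64(494)) a_cmd 0.292 a_meas 0.292 y_cmd 0.0518 y 0.0518 x -0.1247 z 0.2537(arc 0.2539) F [ 3.4 -4.7  0.6] w 0.354 tend 10.525 side -0.26098141169962064
x [-0.2546  0.1382] gs 1.134 [ 0.      0.0005  0.0003  0.0001  0.0003 -0.0003]
  pred t 10.65 a 0.206 th -0.237 w 0.142 ref -0.245
  pred t 10.78 a 0.177 th -0.219 w 0.135 ref -0.229
  pred t 10.90 a 0.171 th -0.203 w 0.129 ref -0.212
  pred t 11.03 a 0.174 th -0.187 w 0.129 ref -0.193
  pred t 11.15 a 0.177 th -0.170 w 0.137 ref -0.173
  pred t 11.28 a 0.168 th -0.153 w 0.147 ref -0.152
  pred t 11.40 a 0.151 th -0.134 w 0.157 ref -0.130
  pred t 11.53 a 0.128 th -0.113 w 0.164 ref -0.108
[[-0.4, -1.45, 0.35], [-0.1, -0.5, 0.1], [-0.05, -0.1, 0.0]]
```

>>> {"method": "jog_arm", "body": {
  "xyz": [
    [-0.4,-1.45,0.35],
    [-0.1,-0.5,0.1],
    [-0.05,-0.1,0]
  ],
  "spin": [0,0,0]
}}

```text
time_s: 10.9
position: [0.4896, 0.1028, 0.2594]
eef_rot: [[-0.97, 0.242, 0.003], [0.242, 0.97, 0.003], [-0.002, 0.004, -1.0]]
force: [3.7, 3.8, 9.0]
grip_width: 0.357
```

```bash
python3 step.py 3 1.14 .03
```

```text
off 0.0106
t 10.900 th -0.1995 n (np.int64(406), np.int64(489)) a_cmd 0.181 a_meas 0.181 y_cmd 0.0325 y 0.0325 x -0.1245 z 0.2594(arc 0.2585) F [2.7 4.5 9. ] w 0.357 tend 10.950 side -0.19952347331711073
x [-0.1926  0.1437] gs 1.134 [ 0.      0.0003  0.0001  0.0004  0.0004 -0.0002]
  pred t 11.07 a 0.153 th -0.175 w 0.141 ref -0.185
  pred t 11.20 a 0.147 th -0.157 w 0.140 ref -0.164
  pred t 11.32 a 0.141 th -0.139 w 0.143 ref -0.143
  pred t 11.45 a 0.132 th -0.121 w 0.149 ref -0.121
  pred t 11.57 a 0.115 th -0.102 w 0.155 ref -0.099
  pred t 11.70 a 0.095 th -0.082 w 0.159 ref -0.078
  pred t 11.82 a 0.069 th -0.063 w 0.159 ref -0.056
  pred t 11.95 a 0.043 th -0.043 w 0.155 ref -0.036
[[-0.1, -0.5, 0.05], [-0.05, -0.1, 0.05], [-0.0, -0.1, -0.0]]
```

>>> {"method": "jog_arm", "body": {
  "xyz": [
    [-0.1,-0.5,0.05],
    [-0.05,-0.1,0.05],
    [0,-0.1,0]
  ],
  "spin": [0,0,0]
}}

```text
time_s: 11.32
position: [0.4882, 0.0968, 0.2607]
eef_rot: [[-0.97, 0.242, 0.004], [0.242, 0.97, 0.005], [-0.003, 0.006, -1.0]]
force: [2.7, 7.1, 11.2]
grip_width: 0.356
```

```bash
python3 step.py 4 1.135 .03
```

```text
off 0.0055
t 11.325 th -0.1413 n (np.int64(424), np.int64(477)) a_cmd 0.147 a_meas 0.147 y_cmd 0.0263 y 0.0263 x -0.1244 z 0.2607(arc 0.2596) F [ 0.9  7.5 11.2] w 0.356 tend 11.375 side -0.14125515041668216
x [-0.1333  0.149 ] gs 1.134 [ 0.      0.0001  0.0003 -0.     -0.0012  0.0005]
  pred t 11.50 a 0.126 th -0.114 w 0.155 ref -0.112
  pred t 11.62 a 0.106 th -0.095 w 0.160 ref -0.091
  pred t 11.75 a 0.083 th -0.074 w 0.161 ref -0.069
  pred t 11.88 a 0.057 th -0.054 w 0.159 ref -0.048
  pred t 12.00 a 0.032 th -0.035 w 0.153 ref -0.028
  pred t 12.12 a 0.009 th -0.016 w 0.144 ref -0.010
  pred t 12.25 a -0.014 th 0.001 w 0.132 ref 0.007
  pred t 12.38 a -0.032 th 0.017 w 0.119 ref 0.023
[[-0.1, -0.35, 0.05], [-0.1, -0.35, 0.05], [-0.1, -0.4, 0.0], [-0.1, -0.45, 0.05]]
```

>>> {"method": "jog_arm", "body": {
  "xyz": [
    [-0.1,-0.35,0.05],
    [-0.1,-0.35,0.05],
    [-0.1,-0.4,0],
    [-0.1,-0.45,0.05]
  ],
  "spin": [0,0,0,0]
}}

```text
time_s: 11.88
position: [0.4841, 0.0808, 0.2616]
eef_rot: [[-0.97, 0.242, 0.003], [0.242, 0.97, 0.004], [-0.002, 0.005, -1.0]]
force: [4.4, 7.4, 4.7]
grip_width: 0.354
```

```bash
python3 step.py 4 1.135 .03
```

```text
off -0.0025
t 11.875 th -0.0607 n (np.int64(448), np.int64(454)) a_cmd 0.055 a_meas 0.055 y_cmd 0.0098 y 0.0098 x -0.1246 z 0.2616(arc 0.2612) F [2.5 8.3 4.7] w 0.354 tend 11.925 side -0.06069108709074934
x [-0.0532  0.1438] gs 1.142 [-0.0002  0.0008 -0.0007 -0.0005  0.0003]
  pred t 12.05 a 0.052 th -0.035 w 0.145 ref -0.021
  pred t 12.18 a 0.029 th -0.017 w 0.145 ref -0.003
  pred t 12.30 a -0.003 th 0.001 w 0.139 ref 0.014
  pred t 12.43 a -0.031 th 0.017 w 0.126 ref 0.028
  pred t 12.55 a -0.054 th 0.032 w 0.110 ref 0.041
  pred t 12.68 a -0.071 th 0.045 w 0.091 ref 0.051
  pred t 12.80 a -0.083 th 0.055 w 0.072 ref 0.060
  pred t 12.93 a -0.088 th 0.062 w 0.053 ref 0.066
[[-0.0, -0.05, 0.0], [-0.1, -0.4, 0.0], [-0.15, -0.55, 0.05], [-0.1, -0.5, -0.05]]
```

>>> {"method": "jog_arm", "body": {
  "xyz": [
    [0,-0.05,0],
    [-0.1,-0.4,0],
    [-0.15,-0.55,0.05],
    [-0.1,-0.5,-0.05]
  ],
  "spin": [0,0,0,0]
}}

```text
time_s: 12.42
position: [0.4803, 0.0657, 0.2624]
eef_rot: [[-0.97, 0.242, 0.004], [0.242, 0.97, 0.004], [-0.003, 0.004, -1.0]]
force: [2.4, 1.7, 9.8]
grip_width: 0.355
```

```bash
python3 step.py 4 1.14 .03
```

```text
off -0.0007
t 12.425 th 0.0041 n (np.int64(458), np.int64(443)) a_cmd -0.032 a_meas -0.032 y_cmd -0.0057 y -0.0057 x -0.1245 z 0.2624(arc 0.2614) F [2.  2.2 9.8] w 0.355 tend 12.475 side 0.004081560149387507
x [0.0104 0.0988] gs 1.159 [ 0.0004  0.0001 -0.0031  0.0012]
  pred t 12.60 a -0.009 th 0.022 w 0.096 ref 0.045
  pred t 12.72 a -0.024 th 0.034 w 0.095 ref 0.055
  pred t 12.85 a -0.052 th 0.046 w 0.087 ref 0.063
  pred t 12.97 a -0.077 th 0.056 w 0.072 ref 0.068
  pred t 13.10 a -0.092 th 0.063 w 0.054 ref 0.072
  pred t 13.22 a -0.098 th 0.069 w 0.036 ref 0.074
  pred t 13.35 a -0.092 th 0.072 w 0.022 ref 0.075
  pred t 13.47 a -0.084 th 0.074 w 0.012 ref 0.075
[[0.1, 0.4, 0.05], [-0.1, -0.25, -0.05], [-0.1, -0.5, 0.0], [-0.1, -0.45, -0.0]]
```

>>> {"method": "jog_arm", "body": {
  "xyz": [
    [0.1,0.4,0.05],
    [-0.1,-0.25,-0.05],
    [-0.1,-0.5,0],
    [-0.1,-0.45,0]
  ],
  "spin": [0,0,0,0]
}}

```text
time_s: 12.98
position: [0.4784, 0.0578, 0.2622]
eef_rot: [[-0.97, 0.242, 0.004], [0.242, 0.97, 0.004], [-0.003, 0.005, -1.0]]
force: [3.0, 6.7, 9.7]
grip_width: 0.354
```

```bash
python3 step.py 3 1.14 .03
```

```text
off 0.0006
t 12.975 th 0.0369 n (np.int64(464), np.int64(434)) a_cmd -0.077 a_meas -0.077 y_cmd -0.0138 y -0.0138 x -0.1245 z 0.2622(arc 0.2610) F [1.3 7.2 9.7] w 0.354 tend 13.025 side 0.036897168790149065
x [0.0417 0.0389] gs 1.161 [ 0.0022 -0.0046 -0.005   0.0027]
  pred t 13.15 a -0.026 th 0.046 w 0.039 ref 0.073
  pred t 13.28 a -0.026 th 0.052 w 0.045 ref 0.074
  pred t 13.40 a -0.042 th 0.057 w 0.047 ref 0.075
  pred t 13.53 a -0.060 th 0.063 w 0.044 ref 0.075
  pred t 13.65 a -0.078 th 0.068 w 0.036 ref 0.075
  pred t 13.78 a -0.086 th 0.072 w 0.026 ref 0.075
  pred t 13.90 a -0.088 th 0.074 w 0.015 ref 0.075
  pred t 14.03 a -0.086 th 0.076 w 0.006 ref 0.075
[[0.2, 0.9, 0.0], [0.0, -0.0, 0.0], [-0.05, -0.3, 0.0]]
```

```bash
python3 - <<'E'
from ctl import *
lg=json.load(open(F))
def est(win,fix_k=True):
    M=[m for m in lg["meas"] if m[0]>lg["tend"]-win];tm=[m[0] for m in M];y=np.array([m[1] for m in M]);t0=tm[0]
    def s(p): 
        import ctl
        bp=[[b[0],b[1]+p[3]] for b in lg["bp"]]
        return sim(t0,p[:2],bp,p[2],tm)[:,0]-y
    f=lambda p:np.r_[s(p)/.002,(p[3])/.03,p[1]/.5]
    r=least_squares(f,[y[0],0,1.14,0],x_scale=[.01,.05,.05,.02],diff_step=1e-4)
    print(win,r.x.round(4),s(r.x).round(4))
for w in (2.2,2.8,3.4,3.9):est(w)
E
```

```text
2.2 [-0.1996  0.1394  1.103  -0.0119] [-0.0001  0.0005 -0.0007  0.0004 -0.0001]
2.8 [-0.2609  0.1288  1.1071 -0.0117] [ 0.0001 -0.0003  0.0006 -0.0006  0.0003 -0.    ]
3.4 [-0.2997  0.0043  1.1074 -0.0116] [ 0.     -0.0001  0.0001 -0.0003  0.0006 -0.0007  0.0003 -0.    ]
3.9 [-0.3005  0.      1.1112 -0.0109] [ 0.      0.0003  0.0001  0.0005  0.0007  0.0001  0.0008 -0.0009 -0.0001
  0.0001]
```

>>> {"method": "jog_arm", "body": {
  "xyz": [
    [0.4,1.8,0],
    [0.05,0.15,0],
    [-0.1,-0.45,0.05],
    [-0.15,-0.55,-0.05]
  ],
  "spin": [0,0,0,0]
}}

```text
time_s: 13.52
position: [0.4808, 0.0674, 0.262]
eef_rot: [[-0.97, 0.242, 0.004], [0.242, 0.97, 0.004], [-0.003, 0.005, -1.0]]
force: [2.8, 2.7, 21.7]
grip_width: 0.351
```

```bash
python3 step.py 4 0 0 3
```

```text
off 0.0006
t 13.525 th 0.0510 n (np.int64(467), np.int64(432)) a_cmd -0.022 a_meas -0.022 y_cmd -0.0040 y -0.0040 x -0.1245 z 0.2620(arc 0.2615) F [ 2.   3.3 21.7] w 0.351 tend 13.575 side 0.05102687167728343
bias -0.0130
x [0.054  0.0512] gs 1.100 [-0.0003  0.0007 -0.0003  0.0006 -0.0011  0.0004]
  pred t 13.70 a -0.039 th 0.060 w 0.048 ref 0.075
  pred t 13.82 a -0.053 th 0.066 w 0.040 ref 0.075
  pred t 13.95 a -0.062 th 0.070 w 0.029 ref 0.075
  pred t 14.07 a -0.065 th 0.073 w 0.019 ref 0.075
  pred t 14.20 a -0.062 th 0.075 w 0.010 ref 0.075
  pred t 14.32 a -0.057 th 0.075 w 0.005 ref 0.075
  pred t 14.45 a -0.053 th 0.076 w 0.001 ref 0.075
  pred t 14.57 a -0.051 th 0.076 w -0.001 ref 0.075
[[-0.05, -0.3, 0.0], [-0.05, -0.25, 0.0], [-0.05, -0.15, -0.0], [-0.0, -0.05, -0.0]]
```

>>> {"method": "jog_arm", "body": {
  "xyz": [
    [-0.05,-0.3,0],
    [-0.05,-0.25,0],
    [-0.05,-0.15,0],
    [0,-0.05,0]
  ],
  "spin": [0,0,0,0]
}}

```text
time_s: 14.08
position: [0.4789, 0.0602, 0.2621]
eef_rot: [[-0.97, 0.242, 0.004], [0.242, 0.97, 0.005], [-0.002, 0.006, -1.0]]
force: [2.4, 8.4, 12.1]
grip_width: 0.354
```

```bash
sed -i 's/ZC=.13-.0485/ZC=.13-.0475/' ctl.py; python3 step.py 4 0 0 3
```

```text
off 0.0014
t 14.075 th 0.0719 n (np.int64(470), np.int64(422)) a_cmd -0.063 a_meas -0.063 y_cmd -0.0114 y -0.0114 x -0.1245 z 0.2621(arc 0.2621) F [ 0.3  8.7 12.1] w 0.354 tend 14.125 side 0.0718678685777156
bias -0.0135
x [0.0728 0.0147] gs 1.104 [-0.0001 -0.      0.0009 -0.0011  0.0001  0.0001]
  pred t 14.25 a -0.058 th 0.074 w 0.008 ref 0.075
  pred t 14.38 a -0.053 th 0.075 w 0.004 ref 0.075
  pred t 14.50 a -0.049 th 0.075 w 0.002 ref 0.075
  pred t 14.62 a -0.049 th 0.075 w 0.000 ref 0.075
  pred t 14.75 a -0.047 th 0.075 w -0.000 ref 0.075
  pred t 14.88 a -0.047 th 0.075 w -0.000 ref 0.075
  pred t 15.00 a -0.047 th 0.075 w -0.001 ref 0.075
  pred t 15.12 a -0.047 th 0.075 w -0.001 ref 0.075
[[0.0, 0.1, 0.1], [0.0, 0.1, 0.0], [0.05, 0.05, 0.0], [-0.0, 0.0, 0.0]]
```

>>> {"method": "jog_arm", "body": {
  "xyz": [
    [0,0.1,0.1],
    [0,0.1,0],
    [0.05,0.05,0],
    [0,0,0]
  ],
  "spin": [0,0,0,0]
}}

```text
time_s: 14.62
position: [0.4793, 0.0621, 0.2623]
eef_rot: [[-0.97, 0.242, 0.002], [0.242, 0.97, 0.003], [-0.001, 0.004, -1.0]]
force: [3.9, 4.5, 6.9]
grip_width: 0.355
```

View pics/hold_14625.png

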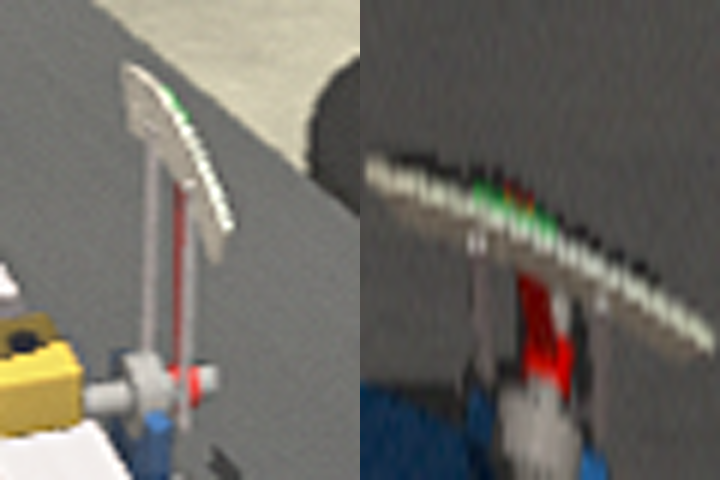

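The top view (right) shows the red tip at about (518,195), in the middle of the green band (475–552). The pointer is centred in the sector, so I'll hold it there.

>>> {"method": "jog_arm", "body": {
  "xyz": [
    [0,0,0],
    [0,0,0],
    [0,0.05,0],
    [0,0.05,0]
  ],
  "spin": [0,0,0,0]
}}

```text
time_s: 15.22
position: [0.4795, 0.0627, 0.2623]
eef_rot: [[-0.97, 0.242, 0.002], [0.242, 0.97, 0.002], [-0.002, 0.003, -1.0]]
force: [5.1, 2.7, 5.5]
grip_width: 0.353
```

```bash
python3 step.py 5 0 0 3
```

```text
off -0.0016
t 15.225 th 0.0817 n (np.int64(468), np.int64(428)) a_cmd -0.049 a_meas -0.049 y_cmd -0.0088 y -0.0088 x -0.1246 z 0.2623(arc 0.2623) F [4.3 3.8 5.5] w 0.353 tend 15.275 side 0.08170196281123254
bias -0.0128
x [0.0811 0.0048] gs 1.115 [ 0.0007 -0.002  -0.0007  0.0005  0.0016  0.0005 -0.0008]
  pred t 15.40 a -0.066 th 0.081 w 0.000 ref 0.075
  pred t 15.53 a -0.066 th 0.081 w -0.005 ref 0.075
  pred t 15.65 a -0.060 th 0.080 w -0.009 ref 0.075
  pred t 15.78 a -0.054 th 0.079 w -0.011 ref 0.075
  pred t 15.90 a -0.049 th 0.078 w -0.010 ref 0.075
  pred t 16.02 a -0.046 th 0.076 w -0.008 ref 0.075
  pred t 16.15 a -0.043 th 0.076 w -0.006 ref 0.075
  pred t 16.27 a -0.043 th 0.075 w -0.003 ref 0.075
[[-0.05, -0.3, -0.0], [-0.0, -0.0, -0.0], [0.0, 0.1, -0.0], [0.05, 0.1, 0.0], [0.0, 0.1, 0.0]]
```

>>> {"method": "jog_arm", "body": {
  "xyz": [
    [-0.05,-0.3,0],
    [0,0,0],
    [0,0.1,0],
    [0.05,0.1,0],
    [0,0.1,0]
  ],
  "spin": [0,0,0,0,0]
}}

```text
time_s: 15.9
position: [0.4795, 0.0628, 0.2623]
eef_rot: [[-0.97, 0.242, 0.002], [0.242, 0.97, 0.002], [-0.002, 0.003, -1.0]]
force: [4.5, 1.9, 5.8]
grip_width: 0.357
```

```bash
python3 step.py 4 0 0 2.4
```

```text
off 0.0004
t 15.900 th 0.0863 n (np.int64(475), np.int64(415)) a_cmd -0.049 a_meas -0.049 y_cmd -0.0087 y -0.0087 x -0.1246 z 0.2623(arc 0.2623) F [3.9 2.9 5.8] w 0.357 tend 15.950 side 0.0863453719172273
bias -0.0093
x [0.0868 0.0109] gs 1.109 [-0.0001  0.0006 -0.0005  0.0001 -0.    ]
  pred t 16.07 a -0.088 th 0.088 w 0.002 ref 0.075
  pred t 16.20 a -0.091 th 0.087 w -0.012 ref 0.075
  pred t 16.32 a -0.077 th 0.085 w -0.020 ref 0.075
  pred t 16.45 a -0.060 th 0.082 w -0.022 ref 0.075
  pred t 16.57 a -0.049 th 0.080 w -0.019 ref 0.075
  pred t 16.70 a -0.043 th 0.077 w -0.014 ref 0.075
  pred t 16.82 a -0.040 th 0.076 w -0.009 ref 0.075
  pred t 16.95 a -0.043 th 0.075 w -0.004 ref 0.075
[[-0.15, -0.7, -0.05], [-0.0, -0.05, 0.0], [0.05, 0.25, 0.0], [0.05, 0.3, 0.05]]
```

>>> {"method": "jog_arm", "body": {
  "xyz": [
    [-0.15,-0.7,-0.05],
    [0,-0.05,0],
    [0.05,0.25,0],
    [0.05,0.3,0.05]
  ],
  "spin": [0,0,0,0]
}}

```text
time_s: 16.45
position: [0.4789, 0.0603, 0.2626]
eef_rot: [[-0.97, 0.242, 0.003], [0.242, 0.97, 0.001], [-0.002, 0.002, -1.0]]
force: [3.9, -1.4, 5.5]
grip_width: 0.351
```

```bash
python3 step.py 4 0 0 2.4
```

```text
off -0.0029
t 16.450 th 0.0829 n (np.int64(468), np.int64(434)) a_cmd -0.063 a_meas -0.063 y_cmd -0.0113 y -0.0113 x -0.1246 z 0.2626(arc 0.2621) F [ 4.1 -0.5  5.5] w 0.351 tend 16.500 side 0.08288900831546034
bias -0.0091
x [ 0.0816 -0.024 ] gs 1.109 [ 0.0005 -0.0006  0.      0.0003 -0.0001]
  pred t 16.62 a -0.045 th 0.079 w -0.020 ref 0.075
  pred t 16.75 a -0.040 th 0.077 w -0.014 ref 0.075
  pred t 16.88 a -0.040 th 0.075 w -0.009 ref 0.075
  pred t 17.00 a -0.040 th 0.074 w -0.004 ref 0.075
  pred t 17.12 a -0.045 th 0.074 w -0.001 ref 0.075
  pred t 17.25 a -0.048 th 0.074 w 0.001 ref 0.075
  pred t 17.38 a -0.049 th 0.074 w 0.001 ref 0.075
  pred t 17.50 a -0.051 th 0.075 w 0.001 ref 0.075
[[0.1, 0.3, 0.0], [0.0, 0.1, 0.0], [0.0, 0.0, 0.0], [0.0, -0.0, 0.0]]
```

>>> {"method": "jog_arm", "body": {
  "xyz": [
    [0.1,0.3,0],
    [0,0.1,0],
    [0,0,0],
    [0,0,0]
  ],
  "spin": [0,0,0,0]
}}

```text
time_s: 17.0
position: [0.4796, 0.063, 0.2627]
eef_rot: [[-0.97, 0.243, 0.002], [0.243, 0.97, -0.002], [-0.003, -0.001, -1.0]]
force: [1.4, -3.5, 10.6]
grip_width: 0.354
```

```bash
sed -i 's/b0=-.0117,sb=.006/b0=-.0105,sb=.003/' ctl.py; python3 step.py 5 0 0 3
```

```text
off -0.0071
t 17.000 th 0.0810 n (np.int64(474), np.int64(419)) a_cmd -0.047 a_meas -0.047 y_cmd -0.0085 y -0.0085 x -0.1246 z 0.2627(arc 0.2623) F [ 2.2 -3.  10.6] w 0.354 tend 17.050 side 0.0810128753185599
bias -0.0087
x [0.0802 0.0024] gs 1.115 [ 0.0004 -0.0001 -0.0012 -0.0006  0.0005  0.0022 -0.0009]
  pred t 17.18 a -0.064 th 0.080 w 0.000 ref 0.075
  pred t 17.30 a -0.067 th 0.080 w -0.004 ref 0.075
  pred t 17.43 a -0.064 th 0.079 w -0.008 ref 0.075
  pred t 17.55 a -0.059 th 0.078 w -0.010 ref 0.075
  pred t 17.68 a -0.053 th 0.077 w -0.009 ref 0.075
  pred t 17.80 a -0.050 th 0.076 w -0.008 ref 0.075
  pred t 17.93 a -0.047 th 0.075 w -0.005 ref 0.075
  pred t 18.05 a -0.047 th 0.075 w -0.003 ref 0.075
[[-0.05, -0.3, -0.0], [-0.05, -0.05, -0.0], [0.05, 0.05, -0.0], [0.0, 0.1, -0.0], [0.05, 0.1, 0.0]]
```

>>> {"method": "jog_arm", "body": {
  "xyz": [
    [-0.05,-0.3,0],
    [-0.05,-0.05,0],
    [0.05,0.05,0],
    [0,0.1,0],
    [0.05,0.1,0]
  ],
  "spin": [0,0,0,0,0]
}}

```text
time_s: 17.68
position: [0.4795, 0.0623, 0.2627]
eef_rot: [[-0.97, 0.242, 0.002], [0.242, 0.97, -0.001], [-0.002, -0.001, -1.0]]
force: [-0.0, -3.5, 10.8]
grip_width: 0.358
```

```bash
python3 step.py 5 0 0 3
```

```text
off 0.0014
t 17.675 th 0.0839 n (np.int64(472), np.int64(423)) a_cmd -0.051 a_meas -0.051 y_cmd -0.0092 y -0.0092 x -0.1245 z 0.2627(arc 0.2623) F [ 0.8 -3.4 10.8] w 0.358 tend 17.725 side 0.08391485059176311
bias -0.0073
x [0.0842 0.0079] gs 1.118 [-0.     -0.0005  0.0014 -0.0002 -0.0001]
  pred t 17.85 a -0.083 th 0.085 w 0.001 ref 0.075
  pred t 17.98 a -0.086 th 0.084 w -0.009 ref 0.075
  pred t 18.10 a -0.074 th 0.083 w -0.016 ref 0.075
  pred t 18.23 a -0.063 th 0.080 w -0.018 ref 0.075
  pred t 18.35 a -0.051 th 0.078 w -0.015 ref 0.075
  pred t 18.48 a -0.046 th 0.077 w -0.011 ref 0.075
  pred t 18.60 a -0.046 th 0.076 w -0.007 ref 0.075
  pred t 18.73 a -0.048 th 0.075 w -0.004 ref 0.075
[[-0.15, -0.55, -0.05], [-0.0, -0.05, 0.0], [0.05, 0.2, 0.05], [0.05, 0.2, -0.0], [0.05, 0.2, 0.0]]
```

>>> {"method": "jog_arm", "body": {
  "xyz": [
    [-0.15,-0.55,-0.05],
    [0,-0.05,0],
    [0.05,0.2,0.05],
    [0.05,0.2,0],
    [0.05,0.2,0]
  ],
  "spin": [0,0,0,0,0]
}}

```text
time_s: 18.35
position: [0.4795, 0.0625, 0.2627]
eef_rot: [[-0.97, 0.242, 0.002], [0.242, 0.97, -0.001], [-0.002, -0.001, -1.0]]
force: [0.1, -3.3, 9.1]
grip_width: 0.354
```

```bash
sed -i 's/b0=-.0105,sb=.003/b0=-.008,sb=.004/' ctl.py; python3 step.py 5 0 0 3
```

```text
off 0.0007
t 18.350 th 0.0793 n (np.int64(465), np.int64(429)) a_cmd -0.050 a_meas -0.050 y_cmd -0.0091 y -0.0091 x -0.1246 z 0.2627(arc 0.2623) F [ 0.9 -3.1  9.1] w 0.354 tend 18.400 side 0.0792559010763878
bias -0.0059
x [ 0.0787 -0.0109] gs 1.111 [-0.0004  0.0012 -0.0005 -0.0002  0.0001]
  pred t 18.52 a -0.053 th 0.078 w -0.009 ref 0.075
  pred t 18.65 a -0.053 th 0.077 w -0.007 ref 0.075
  pred t 18.77 a -0.050 th 0.076 w -0.005 ref 0.075
  pred t 18.90 a -0.050 th 0.075 w -0.003 ref 0.075
  pred t 19.02 a -0.050 th 0.075 w -0.001 ref 0.075
  pred t 19.15 a -0.053 th 0.075 w 0.000 ref 0.075
  pred t 19.27 a -0.054 th 0.075 w 0.000 ref 0.075
  pred t 19.40 a -0.057 th 0.075 w -0.000 ref 0.075
[[-0.0, -0.05, 0.0], [-0.0, 0.0, 0.0], [-0.0, 0.05, 0.0], [-0.0, -0.0, 0.0], [-0.0, -0.0, 0.0]]
```

>>> {"method": "jog_arm", "body": {
  "xyz": [
    [0,-0.05,0],
    [0,0,0],
    [0,0.05,0],
    [0,0,0],
    [0,0,0]
  ],
  "spin": [0,0,0,0,0]
}}

```text
time_s: 19.02
position: [0.4794, 0.0623, 0.2627]
eef_rot: [[-0.97, 0.242, 0.002], [0.242, 0.97, -0.001], [-0.002, -0.001, -1.0]]
force: [0.6, -2.7, 10.6]
grip_width: 0.352
```

```bash
BOTH=1 python3 step.py 5 0 0 3
```

```text
off -0.0011
t 19.025 th 0.0784 n (np.int64(467), np.int64(428)) a_cmd -0.052 a_meas -0.052 y_cmd -0.0093 y -0.0093 x -0.1246 z 0.2627(arc 0.2623) F [ 1.2 -2.5 10.6] w 0.352 tend 19.125 side 0.0786473601354467
bias -0.0058
x [0.0787 0.0051] gs 1.111 [ 0.0003 -0.0008  0.      0.0011 -0.0001 -0.0002]
  pred t 19.25 a -0.066 th 0.079 w 0.002 ref 0.075
  pred t 19.38 a -0.069 th 0.079 w -0.002 ref 0.075
  pred t 19.50 a -0.066 th 0.079 w -0.006 ref 0.075
  pred t 19.62 a -0.060 th 0.078 w -0.008 ref 0.075
  pred t 19.75 a -0.054 th 0.077 w -0.007 ref 0.075
  pred t 19.88 a -0.052 th 0.076 w -0.005 ref 0.075
  pred t 20.00 a -0.052 th 0.075 w -0.004 ref 0.075
  pred t 20.12 a -0.052 th 0.075 w -0.002 ref 0.075
[[-0.1, -0.25, -0.0], [0.0, -0.05, -0.0], [0.05, 0.05, -0.0], [0.0, 0.1, -0.0], [0.05, 0.1, 0.0]]
```

>>> {"method": "jog_arm", "body": {
  "xyz": [
    [-0.1,-0.25,0],
    [0,-0.05,0],
    [0.05,0.05,0],
    [0,0.1,0],
    [0.05,0.1,0]
  ],
  "spin": [0,0,0,0,0]
}}

```text
time_s: 19.75
position: [0.4794, 0.062, 0.2627]
eef_rot: [[-0.97, 0.242, 0.002], [0.242, 0.97, -0.001], [-0.002, -0.0, -1.0]]
force: [0.1, -2.6, 10.5]
grip_width: 0.354
```

```bash
python3 step.py 5 0 0 3
```

```text
off 0.0011
t 19.750 th 0.0782 n (np.int64(475), np.int64(420)) a_cmd -0.053 a_meas -0.053 y_cmd -0.0096 y -0.0096 x -0.1245 z 0.2627(arc 0.2622) F [ 0.7 -2.5 10.5] w 0.354 tend 19.800 side 0.07824966397328288
bias -0.0054
x [ 0.0782 -0.0019] gs 1.112 [-0.     -0.0002  0.0008 -0.0002 -0.0002  0.    ]
  pred t 19.93 a -0.059 th 0.078 w -0.002 ref 0.075
  pred t 20.05 a -0.062 th 0.078 w -0.004 ref 0.075
  pred t 20.18 a -0.059 th 0.077 w -0.005 ref 0.075
  pred t 20.30 a -0.057 th 0.076 w -0.005 ref 0.075
  pred t 20.43 a -0.053 th 0.076 w -0.004 ref 0.075
  pred t 20.55 a -0.053 th 0.075 w -0.003 ref 0.075
  pred t 20.68 a -0.053 th 0.075 w -0.002 ref 0.075
  pred t 20.80 a -0.053 th 0.075 w -0.001 ref 0.075
[[-0.05, -0.1, -0.0], [-0.0, -0.05, -0.0], [0.0, 0.05, -0.0], [0.0, 0.05, -0.0], [0.05, 0.05, 0.0]]
```

View pics/hold_19025.png

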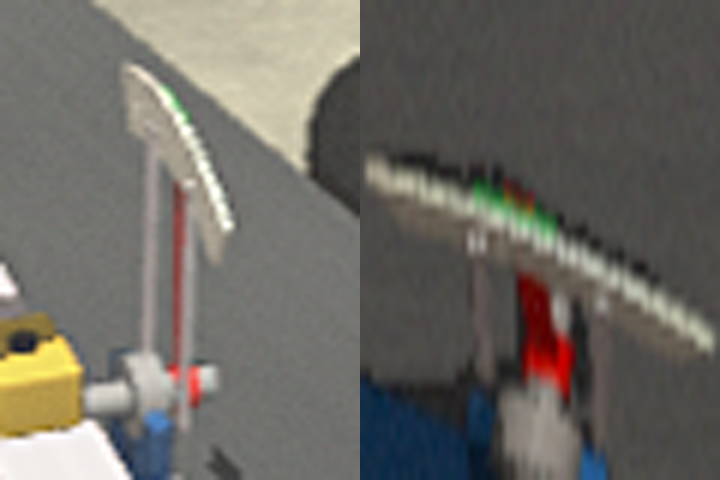

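The red tip is still at about (518,195), mid-green. I'll hold it a few seconds longer.

>>> {"method": "jog_arm", "body": {
  "xyz": [
    [-0.05,-0.1,0],
    [0,-0.05,0],
    [0,0.05,0],
    [0,0.05,0],
    [0.05,0.05,0]
  ],
  "spin": [0,0,0,0,0]
}}

```text
time_s: 20.42
position: [0.4794, 0.062, 0.2627]
eef_rot: [[-0.97, 0.242, 0.002], [0.242, 0.97, -0.001], [-0.002, -0.0, -1.0]]
force: [-0.2, -1.9, 9.9]
grip_width: 0.356
```

```bash
python3 step.py 6 0 0 3
```

```text
off -0.0001
t 20.425 th 0.0764 n (np.int64(469), np.int64(425)) a_cmd -0.053 a_meas -0.053 y_cmd -0.0096 y -0.0096 x -0.1245 z 0.2627(arc 0.2622) F [ 0.3 -1.9  9.9] w 0.356 tend 20.475 side 0.07637279604869195
bias -0.0053
x [ 0.0762 -0.0026] gs 1.112 [-0.0002  0.0008 -0.0002 -0.0002  0.0002 -0.    ]
  pred t 20.60 a -0.057 th 0.076 w -0.003 ref 0.075
  pred t 20.73 a -0.057 th 0.076 w -0.003 ref 0.075
  pred t 20.85 a -0.053 th 0.075 w -0.002 ref 0.075
  pred t 20.98 a -0.053 th 0.075 w -0.001 ref 0.075
  pred t 21.10 a -0.053 th 0.075 w -0.000 ref 0.075
  pred t 21.23 a -0.053 th 0.075 w 0.000 ref 0.075
  pred t 21.35 a -0.054 th 0.075 w 0.001 ref 0.075
  pred t 21.48 a -0.057 th 0.075 w 0.000 ref 0.075
[[-0.05, -0.05, 0.0], [0.0, 0.0, 0.0], [0.05, 0.05, 0.0], [-0.0, 0.0, 0.0], [-0.0, 0.0, 0.0], [-0.0, -0.0, 0.0]]
```

>>> {"method": "jog_arm", "body": {
  "xyz": [
    [-0.05,-0.05,0],
    [0,0,0],
    [0.05,0.05,0],
    [0,0,0],
    [0,0,0],
    [0,0,0]
  ],
  "spin": [0,0,0,0,0,0]
}}

```text
time_s: 21.22
position: [0.4794, 0.0619, 0.2627]
eef_rot: [[-0.97, 0.242, 0.002], [0.242, 0.97, -0.001], [-0.002, -0.0, -1.0]]
force: [0.5, -1.6, 10.4]
grip_width: 0.359
```

```bash
python3 step.py 6 0 0 3
```

```text
off -0.0001
t 21.225 th 0.0766 n (np.int64(468), np.int64(416)) a_cmd -0.053 a_meas -0.053 y_cmd -0.0096 y -0.0096 x -0.1245 z 0.2627(arc 0.2622) F [ 0.8 -1.5 10.4] w 0.359 tend 21.275 side 0.07664225373179878
bias -0.0053
x [0.0766 0.003 ] gs 1.112 [ 0.0001 -0.0003 -0.0002  0.0004  0.0005 -0.0002]
  pred t 21.40 a -0.062 th 0.077 w 0.001 ref 0.075
  pred t 21.52 a -0.062 th 0.077 w -0.001 ref 0.075
  pred t 21.65 a -0.060 th 0.077 w -0.003 ref 0.075
  pred t 21.77 a -0.057 th 0.076 w -0.003 ref 0.075
  pred t 21.90 a -0.054 th 0.076 w -0.003 ref 0.075
  pred t 22.02 a -0.053 th 0.075 w -0.002 ref 0.075
  pred t 22.15 a -0.053 th 0.075 w -0.001 ref 0.075
  pred t 22.27 a -0.054 th 0.075 w -0.000 ref 0.075
[[-0.05, -0.15, -0.0], [-0.0, 0.0, -0.0], [0.0, 0.05, -0.0], [0.0, 0.05, -0.0], [0.0, 0.05, 0.0], [0.05, -0.0, 0.0]]
```

>>> {"method": "jog_arm", "body": {
  "xyz": [
    [-0.05,-0.15,0],
    [0,0,0],
    [0,0.05,0],
    [0,0.05,0],
    [0,0.05,0],
    [0.05,0,0]
  ],
  "spin": [0,0,0,0,0,0]
}}

```text
time_s: 22.02
position: [0.4794, 0.0619, 0.2627]
eef_rot: [[-0.97, 0.242, 0.002], [0.242, 0.97, -0.001], [-0.002, -0.0, -1.0]]
force: [-0.1, -2.4, 10.4]
grip_width: 0.358
```

```bash
python3 step.py 4 0 0 3 5 0.302
```

```text
off 0.0000
t 22.025 th 0.0751 n (np.int64(466), np.int64(427)) a_cmd -0.053 a_meas -0.053 y_cmd -0.0096 y -0.0096 x -0.1245 z 0.2627(arc 0.2622) F [ 0.5 -2.4 10.4] w 0.358 tend 22.075 side 0.07505109559449617
bias -0.0056
x [ 0.0749 -0.0027] gs 1.111 [-0.0001  0.0005 -0.0001 -0.    ]
  pred t 22.20 a -0.048 th 0.075 w -0.000 ref 0.075
  pred t 22.32 a -0.045 th 0.075 w 0.004 ref 0.075
  pred t 22.45 a -0.045 th 0.076 w 0.008 ref 0.076
  pred t 22.57 a -0.045 th 0.077 w 0.012 ref 0.077
  pred t 22.70 a -0.045 th 0.079 w 0.017 ref 0.079
  pred t 22.82 a -0.045 th 0.081 w 0.022 ref 0.081
  pred t 22.95 a -0.048 th 0.084 w 0.028 ref 0.084
  pred t 23.07 a -0.051 th 0.088 w 0.033 ref 0.088
[[0.0, 0.1, 0.0], [0.0, 0.05, 0.0], [0.0, -0.0, 0.0], [0.0, -0.0, 0.0]]
```

>>> {"method": "jog_arm", "body": {
  "xyz": [
    [0,0.1,0],
    [0,0.05,0],
    [0,0,0],
    [0,0,0]
  ],
  "spin": [0,0,0,0]
}}

```text
time_s: 22.58
position: [0.4796, 0.063, 0.2627]
eef_rot: [[-0.97, 0.243, 0.002], [0.243, 0.97, -0.002], [-0.003, -0.001, -1.0]]
force: [2.1, -4.8, 10.6]
grip_width: 0.354
```

```bash
python3 step.py 5 0 0 3
```

```text
off -0.0023
t 22.575 th 0.0754 n (np.int64(473), np.int64(424)) a_cmd -0.048 a_meas -0.048 y_cmd -0.0086 y -0.0086 x -0.1245 z 0.2627(arc 0.2623) F [ 3.2 -4.2 10.6] w 0.354 tend 22.625 side 0.07542170029429313
bias -0.0057
x [0.0759 0.0088] gs 1.111 [-0.0002  0.0006 -0.     -0.0003  0.0001]
  pred t 22.75 a -0.039 th 0.077 w 0.015 ref 0.080
  pred t 22.88 a -0.036 th 0.080 w 0.024 ref 0.082
  pred t 23.00 a -0.039 th 0.084 w 0.033 ref 0.086
  pred t 23.12 a -0.045 th 0.088 w 0.040 ref 0.090
  pred t 23.25 a -0.050 th 0.094 w 0.047 ref 0.095
  pred t 23.38 a -0.059 th 0.100 w 0.051 ref 0.101
  pred t 23.50 a -0.064 th 0.106 w 0.056 ref 0.108
  pred t 23.62 a -0.068 th 0.114 w 0.060 ref 0.115
[[0.05, 0.15, 0.0], [0.0, 0.05, 0.0], [-0.0, -0.05, 0.0], [-0.05, -0.1, 0.0], [-0.0, -0.1, 0.0]]
```

>>> {"method": "jog_arm", "body": {
  "xyz": [
    [0.05,0.15,0],
    [0,0.05,0],
    [0,-0.05,0],
    [-0.05,-0.1,0],
    [0,-0.1,0]
  ],
  "spin": [0,0,0,0,0]
}}

```text
time_s: 23.25
position: [0.4795, 0.0626, 0.2627]
eef_rot: [[-0.97, 0.243, 0.002], [0.243, 0.97, -0.002], [-0.002, -0.001, -1.0]]
force: [1.3, -2.8, 10.6]
grip_width: 0.36
```

```bash
python3 step.py 4 0 0 3
```

```text
off 0.0006
t 23.250 th 0.0854 n (np.int64(466), np.int64(422)) a_cmd -0.050 a_meas -0.050 y_cmd -0.0089 y -0.0089 x -0.1245 z 0.2627(arc 0.2623) F [ 1.9 -2.4 10.6] w 0.360 tend 23.300 side 0.08538549553620879
bias -0.0072
x [0.0874 0.0336] gs 1.109 [-0.0002  0.001   0.0002 -0.0013  0.0004]
  pred t 23.43 a -0.024 th 0.092 w 0.048 ref 0.104
  pred t 23.55 a -0.027 th 0.100 w 0.066 ref 0.111
  pred t 23.68 a -0.044 th 0.109 w 0.079 ref 0.118
  pred t 23.80 a -0.067 th 0.119 w 0.086 ref 0.127
  pred t 23.93 a -0.084 th 0.130 w 0.088 ref 0.136
  pred t 24.05 a -0.096 th 0.141 w 0.088 ref 0.145
  pred t 24.18 a -0.107 th 0.152 w 0.087 ref 0.155
  pred t 24.30 a -0.116 th 0.163 w 0.086 ref 0.165
[[0.1, 0.45, 0.0], [-0.0, -0.05, 0.0], [-0.1, -0.3, 0.0], [-0.05, -0.4, -0.0]]
```

>>> {"method": "jog_arm", "body": {
  "xyz": [
    [0.1,0.45,0],
    [0,-0.05,0],
    [-0.1,-0.3,0],
    [-0.05,-0.4,0]
  ],
  "spin": [0,0,0,0]
}}

```text
time_s: 23.8
position: [0.4792, 0.0618, 0.2622]
eef_rot: [[-0.97, 0.242, 0.002], [0.242, 0.97, 0.004], [-0.001, 0.005, -1.0]]
force: [3.0, 7.8, 4.5]
grip_width: 0.354
```

```bash
python3 step.py 4 0 0 3
```

```text
off 0.0123
t 23.800 th 0.1131 n (np.int64(470), np.int64(418)) a_cmd -0.054 a_meas -0.054 y_cmd -0.0098 y -0.0098 x -0.1247 z 0.2622(arc 0.2622) F [1.1 8.3 4.5] w 0.354 tend 23.850 side 0.11314295826328707
bias -0.0091
x [0.1181 0.0878] gs 1.106 [-0.0003  0.0015 -0.0004 -0.0016  0.0007]
  pred t 23.98 a -0.072 th 0.130 w 0.094 ref 0.139
  pred t 24.10 a -0.089 th 0.141 w 0.096 ref 0.149
  pred t 24.23 a -0.104 th 0.153 w 0.096 ref 0.159
  pred t 24.35 a -0.118 th 0.165 w 0.093 ref 0.169
  pred t 24.48 a -0.127 th 0.177 w 0.090 ref 0.180
  pred t 24.60 a -0.135 th 0.188 w 0.087 ref 0.191
  pred t 24.73 a -0.144 th 0.198 w 0.084 ref 0.201
  pred t 24.85 a -0.150 th 0.209 w 0.082 ref 0.212
[[-0.1, -0.3, -0.0], [-0.05, -0.3, -0.05], [-0.1, -0.25, -0.0], [-0.05, -0.25, -0.05]]
```

>>> {"method": "jog_arm", "body": {
  "xyz": [
    [-0.1,-0.3,0],
    [-0.05,-0.3,-0.05],
    [-0.1,-0.25,0],
    [-0.05,-0.25,-0.05]
  ],
  "spin": [0,0,0,0]
}}

```text
time_s: 24.35
position: [0.4764, 0.0509, 0.2614]
eef_rot: [[-0.97, 0.242, 0.003], [0.242, 0.97, 0.004], [-0.002, 0.005, -1.0]]
force: [5.4, 0.9, 7.9]
grip_width: 0.355
```

```bash
python3 step.py 4 0 0 3
```

```text
off 0.0006
t 24.350 th 0.1651 n (np.int64(485), np.int64(396)) a_cmd -0.117 a_meas -0.117 y_cmd -0.0211 y -0.0211 x -0.1247 z 0.2614(arc 0.2613) F [5.  2.2 7.9] w 0.355 tend 24.400 side 0.16507205668077943
bias -0.0100
x [0.1693 0.0904] gs 1.105 [ 0.0001 -0.0002 -0.0009  0.001  -0.0003]
  pred t 24.52 a -0.126 th 0.181 w 0.089 ref 0.184
  pred t 24.65 a -0.134 th 0.191 w 0.087 ref 0.195
  pred t 24.77 a -0.143 th 0.202 w 0.085 ref 0.205
  pred t 24.90 a -0.152 th 0.213 w 0.083 ref 0.216
  pred t 25.02 a -0.161 th 0.223 w 0.081 ref 0.226
  pred t 25.15 a -0.172 th 0.233 w 0.077 ref 0.236
  pred t 25.27 a -0.181 th 0.242 w 0.073 ref 0.245
  pred t 25.40 a -0.187 th 0.251 w 0.068 ref 0.254
[[-0.05, -0.15, -0.0], [-0.0, -0.15, -0.05], [-0.05, -0.15, -0.0], [-0.05, -0.15, -0.05]]
```

>>> {"method": "jog_arm", "body": {
  "xyz": [
    [-0.05,-0.15,0],
    [0,-0.15,-0.05],
    [-0.05,-0.15,0],
    [-0.05,-0.15,-0.05]
  ],
  "spin": [0,0,0,0]
}}

```text
time_s: 24.9
position: [0.475, 0.0448, 0.2608]
eef_rot: [[-0.97, 0.241, 0.003], [0.242, 0.97, 0.004], [-0.002, 0.004, -1.0]]
force: [3.6, 4.7, 11.1]
grip_width: 0.355
```

```bash
python3 step.py 3 0 0 2.4
```

```text
off -0.0002
t 24.900 th 0.2143 n (np.int64(481), np.int64(389)) a_cmd -0.152 a_meas -0.152 y_cmd -0.0273 y -0.0273 x -0.1246 z 0.2608(arc 0.2604) F [ 2.3  5.4 11.1] w 0.355 tend 24.950 side 0.21426294599895834
bias -0.0096
x [0.2185 0.0867] gs 1.106 [ 0.0002 -0.0012  0.0008 -0.0001 -0.    ]
  pred t 25.07 a -0.173 th 0.229 w 0.082 ref 0.230
  pred t 25.20 a -0.184 th 0.239 w 0.075 ref 0.240
  pred t 25.32 a -0.190 th 0.248 w 0.069 ref 0.249
  pred t 25.45 a -0.196 th 0.256 w 0.063 ref 0.257
  pred t 25.57 a -0.201 th 0.264 w 0.057 ref 0.265
  pred t 25.70 a -0.205 th 0.270 w 0.052 ref 0.272
  pred t 25.82 a -0.210 th 0.277 w 0.047 ref 0.279
  pred t 25.95 a -0.216 th 0.282 w 0.042 ref 0.284
[[-0.1, -0.35, -0.05], [-0.05, -0.2, -0.05], [-0.0, -0.1, 0.0]]
```

>>> {"method": "jog_arm", "body": {
  "xyz": [
    [-0.1,-0.35,-0.05],
    [-0.05,-0.2,-0.05],
    [0,-0.1,0]
  ],
  "spin": [0,0,0]
}}

```text
time_s: 25.32
position: [0.4735, 0.0387, 0.2601]
eef_rot: [[-0.97, 0.242, 0.004], [0.242, 0.97, 0.005], [-0.003, 0.006, -1.0]]
force: [2.1, 7.6, 11.0]
grip_width: 0.356
```

```bash
python3 step.py 3 0 0 2.4
```

```text
off 0.0019
t 25.325 th 0.2494 n (np.int64(481), np.int64(364)) a_cmd -0.188 a_meas -0.188 y_cmd -0.0336 y -0.0336 x -0.1246 z 0.2601(arc 0.2593) F [ 0.2  7.9 11. ] w 0.356 tend 25.375 side 0.24941867567553586
bias -0.0082
x [0.2531 0.0732] gs 1.104 [-0.0001  0.0005 -0.0005  0.0001  0.    ]
  pred t 25.50 a -0.208 th 0.262 w 0.065 ref 0.260
  pred t 25.62 a -0.215 th 0.269 w 0.055 ref 0.268
  pred t 25.75 a -0.217 th 0.276 w 0.047 ref 0.275
  pred t 25.88 a -0.217 th 0.281 w 0.040 ref 0.281
  pred t 26.00 a -0.220 th 0.286 w 0.035 ref 0.286
  pred t 26.12 a -0.223 th 0.290 w 0.029 ref 0.291
  pred t 26.25 a -0.226 th 0.293 w 0.024 ref 0.294
  pred t 26.38 a -0.226 th 0.296 w 0.020 ref 0.297
[[-0.1, -0.35, -0.05], [-0.05, -0.1, -0.05], [0.0, -0.05, 0.0]]
```

>>> {"method": "jog_arm", "body": {
  "xyz": [
    [-0.1,-0.35,-0.05],
    [-0.05,-0.1,-0.05],
    [0,-0.05,0]
  ],
  "spin": [0,0,0]
}}

```text
time_s: 25.75
position: [0.4721, 0.0337, 0.2585]
eef_rot: [[-0.97, 0.241, 0.003], [0.241, 0.97, 0.005], [-0.002, 0.005, -1.0]]
force: [4.7, 7.3, 6.2]
grip_width: 0.35
```

```bash
python3 step.py 3 0 0 2.4
```

```text
off 0.0002
t 25.750 th 0.2753 n (np.int64(488), np.int64(362)) a_cmd -0.217 a_meas -0.217 y_cmd -0.0388 y -0.0388 x -0.1247 z 0.2585(arc 0.2583) F [2.8 8.2 6.2] w 0.350 tend 25.800 side 0.2752713299357454
bias -0.0087
x [0.2774 0.0431] gs 1.105 [ 0.0001 -0.0004  0.0002  0.     -0.    ]
  pred t 25.93 a -0.217 th 0.282 w 0.037 ref 0.283
  pred t 26.05 a -0.220 th 0.287 w 0.032 ref 0.288
  pred t 26.18 a -0.220 th 0.290 w 0.028 ref 0.292
  pred t 26.30 a -0.223 th 0.294 w 0.025 ref 0.295
  pred t 26.43 a -0.229 th 0.296 w 0.019 ref 0.298
  pred t 26.55 a -0.229 th 0.299 w 0.015 ref 0.300
  pred t 26.68 a -0.232 th 0.300 w 0.000 ref 0.301
  pred t 26.80 a -0.220 th 0.300 w -0.000 ref 0.302
[[0.0, -0.0, 0.0], [0.0, -0.05, -0.0], [-0.0, -0.0, -0.0]]
```

>>> {"method": "jog_arm", "body": {
  "xyz": [
    [0,0,0],
    [0,-0.05,0],
    [0,0,0]
  ],
  "spin": [0,0,0]
}}

```text
time_s: 26.18
position: [0.4721, 0.0334, 0.2584]
eef_rot: [[-0.97, 0.241, 0.003], [0.241, 0.97, 0.005], [-0.002, 0.006, -1.0]]
force: [5.6, 7.5, 7.3]
grip_width: 0.358
```

```bash
python3 step.py 3 0 0 2.4
```

```text
off 0.0012
t 26.175 th 0.2930 n (np.int64(489), np.int64(357)) a_cmd -0.219 a_meas -0.219 y_cmd -0.0391 y -0.0391 x -0.1247 z 0.2584(arc 0.2582) F [3.6 8.7 7.3] w 0.358 tend 26.225 side 0.29299822423417826
bias -0.0082
x [0.2946 0.0346] gs 1.107 [ 0.0001 -0.0001 -0.0002  0.0004 -0.0001]
  pred t 26.35 a -0.240 th 0.298 w 0.027 ref 0.296
  pred t 26.48 a -0.245 th 0.300 w -0.004 ref 0.299
  pred t 26.60 a -0.222 th 0.299 w -0.005 ref 0.300
  pred t 26.73 a -0.213 th 0.299 w -0.002 ref 0.301
  pred t 26.85 a -0.213 th 0.299 w 0.003 ref 0.302
  pred t 26.98 a -0.216 th 0.299 w 0.006 ref 0.302
  pred t 27.10 a -0.222 th 0.300 w 0.000 ref 0.302
  pred t 27.23 a -0.219 th 0.300 w 0.000 ref 0.302
[[-0.1, -0.35, -0.1], [-0.0, -0.1, -0.0], [0.1, 0.4, 0.1]]
```

>>> {"method": "jog_arm", "body": {
  "xyz": [
    [-0.05,-0.2,-0.05],
    [0,0,0],
    [0.05,0.2,0.05]
  ],
  "spin": [0,0,0]
}}

```text
time_s: 26.6
position: [0.4717, 0.0322, 0.2585]
eef_rot: [[-0.97, 0.242, 0.002], [0.242, 0.97, 0.002], [-0.002, 0.003, -1.0]]
force: [3.4, 1.3, 8.4]
grip_width: 0.356
```

```bash
python3 - <<'E'
from ctl import *
lg=load();lg["rows"]=[[-0.05,-0.2,-0.05],[0,0,0],[0.05,0.2,0.05]];json.dump(lg,open(F,"w"))
lg=look(both=True)
print(estimate(lg,1.2))
save(lg,rows_to(lg,[-.19,-.15,-.11,-.07]))
E
```

```text
off -0.0069
t 26.600 th 0.2996 n (np.int64(487), np.int64(362)) a_cmd -0.226 a_meas -0.226 y_cmd -0.0403 y -0.0403 x -0.1247 z 0.2585(arc 0.2579) F [3.  2.1 8.4] w 0.356 tend 26.700 side 0.3001780592860696
bias -0.0093
(array([ 0.29993492, -0.00173272]), np.float64(1.0981304255867408), array([ 0.00023424, -0.00067358,  0.00027874, -0.00018241]))
[[0.15, 0.6, 0.1], [0.2, 0.7, 0.15], [0.15, 0.7, 0.05], [0.15, 0.7, 0.1]]
```

>>> {"method": "jog_arm", "body": {
  "xyz": [
    [0.15,0.6,0.1],
    [0.2,0.7,0.15],
    [0.15,0.7,0.05],
    [0.15,0.7,0.1]
  ],
  "spin": [0,0,0,0]
}}

```text
time_s: 27.2
position: [0.4781, 0.0576, 0.2626]
eef_rot: [[-0.97, 0.243, 0.002], [0.243, 0.97, -0.002], [-0.002, -0.002, -1.0]]
force: [2.1, -7.5, 7.5]
grip_width: 0.354
```

```bash
python3 - <<'E'
from ctl import *
lg=look()
save(lg,rows_to(lg,np.linspace(lg["bp"][-1][1],.16,9)[1:]))
E
```

```text
off -0.0091
t 27.200 th 0.3009 n (np.int64(495), np.int64(353)) a_cmd -0.079 a_meas -0.079 y_cmd -0.0142 y -0.0142 x -0.1247 z 0.2626(arc 0.2619) F [ 3.8 -6.8  7.5] w 0.354 tend 27.250 side 0.30094015407154745
[[0.15, 0.5, 0.0], [0.15, 0.55, 0.0], [0.1, 0.5, 0.05], [0.15, 0.55, -0.05], [0.15, 0.5, -0.0], [0.1, 0.5, -0.05], [0.15, 0.55, -0.05], [0.1, 0.5, -0.1]]
```

>>> {"method": "jog_arm", "body": {
  "xyz": [
    [0.15,0.5,0],
    [0.15,0.55,0],
    [0.1,0.5,0.05],
    [0.15,0.55,-0.05],
    [0.15,0.5,0],
    [0.1,0.5,-0.05],
    [0.15,0.55,-0.05],
    [0.1,0.5,-0.1]
  ],
  "spin": [0,0,0,0,0,0,0,0]
}}

```text
time_s: 28.25
position: [0.4881, 0.1, 0.2597]
eef_rot: [[-0.97, 0.243, -0.0], [0.243, 0.97, -0.0], [0.0, -0.0, -1.0]]
force: [1.1, -5.2, 7.2]
grip_width: 0.359
```

```bash
python3 - <<'E'
from ctl import *
lg=look()
save(lg,rows_to(lg,np.linspace(lg["bp"][-1][1],.295,6)[1:]))
E
```

```text
off 0.0044
t 28.250 th 0.2999 n (np.int64(491), np.int64(368)) a_cmd 0.164 a_meas 0.164 y_cmd 0.0294 y 0.0294 x -0.1253 z 0.2597(arc 0.2601) F [ 2.4 -4.8  7.2] w 0.359 tend 28.300 side 0.29985295533989303
[[0.15, 0.45, -0.1], [0.1, 0.45, -0.1], [0.1, 0.45, -0.1], [0.1, 0.45, -0.1], [0.1, 0.4, -0.15]]
```

>>> {"method": "jog_arm", "body": {
  "xyz": [
    [0.15,0.45,-0.1],
    [0.1,0.45,-0.1],
    [0.1,0.45,-0.1],
    [0.1,0.45,-0.1],
    [0.1,0.4,-0.15]
  ],
  "spin": [0,0,0,0,0]
}}

```text
time_s: 28.92
position: [0.4937, 0.122, 0.2544]
eef_rot: [[-0.97, 0.243, 0.0], [0.243, 0.97, -0.001], [-0.0, -0.001, -1.0]]
force: [-0.7, -5.1, 10.5]
grip_width: 0.357
```

```bash
python3 - <<'E'
from ctl import *
lg=look(both=True)
save(lg,[])
c=manip.camera("side");cv2.imwrite("pics/side8.png",c["img"][130:430,180:580])
E
```

```text
off 0.0003
t 28.925 th 0.2994 n (np.int64(486), np.int64(351)) a_cmd 0.294 a_meas 0.294 y_cmd 0.0522 y 0.0522 x -0.1252 z 0.2544(arc 0.2548) F [ 0.6 -5.1 10.5] w 0.357 tend 29.025 side 0.30124484679379443
[]
```

View pics/side8.png

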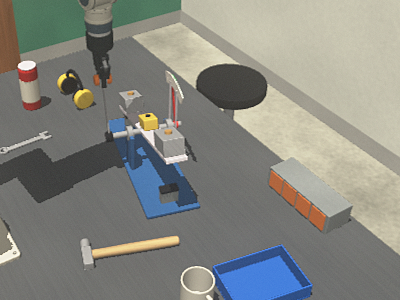

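>>> {"method": "jog_arm", "body": {
  "xyz": [
    [0,0,0],
    [0,0,0],
    [0,0,0],
    [0,0,0],
    [0,0,0],
    [0,0,0]
  ],
  "spin": [0,0,0,0,0,0],
  "hand": 100
}}

```text
time_s: 29.82
position: [0.4936, 0.1221, 0.2543]
eef_rot: [[-0.97, 0.242, -0.0], [0.242, 0.97, 0.0], [0.0, 0.0, -1.0]]
force: [0.6, 0.4, 0.4]
grip_width: 1.002
```

```bash
python3 - <<'E'
from h import *
from station import manip
s=manip.read_state();print(s["time_s"],s["force"],s["grip_width"])
c=manip.camera("wrist");cv2.imwrite("pics/wr9.png",c["img"])
c=manip.camera("side");print(tilt(c));cv2.imwrite("pics/side9.png",cv2.resize(c["img"][160:310,240:420],None,fx=3,fy=3))
E
```

```text
29.825 [0.56320101 0.39218684 0.39883091] 1.001796710609766
(np.float64(0.2995726478703912), np.float64(0.058928499946776756), (np.int64(153), np.int64(85)), np.float64(0.0022371554745506408))
```

View pics/wr9.png

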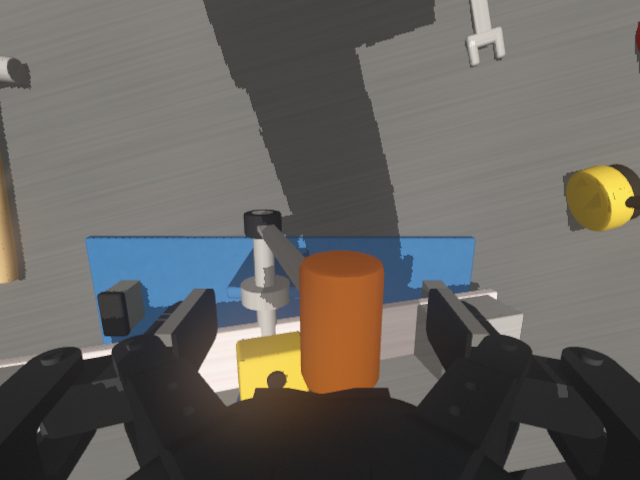

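The wrist view shows the grip free at about (342,320), between the open pads at (205,320) and (440,310). I'll lift straight up and clear.

>>> {"method": "jog_arm", "body": {
  "xyz": [
    [0,0,1.5],
    [0,0,2],
    [0,0,2.5],
    [0,0,2.5],
    [0,0,2.5],
    [0,0,2],
    [0,0,1],
    [0,0,0]
  ],
  "spin": [0,0,0,0,0,0,0,0]
}}

```text
time_s: 30.92
position: [0.4938, 0.1221, 0.3948]
eef_rot: [[-0.97, 0.242, 0.001], [0.242, 0.97, 0.0], [-0.001, 0.0, -1.0]]
force: [1.1, 0.8, 0.6]
grip_width: 0.996
```

>>> {"method": "jog_arm", "body": {
  "xyz": [
    [0,0,0],
    [0,0,0],
    [0,0,0],
    [0,0,0],
    [0,0,0],
    [0,0,0],
    [0,0,0],
    [0,0,0]
  ],
  "spin": [0,0,0,0,0,0,0,0]
}}

```text
time_s: 31.92
position: [0.4936, 0.122, 0.3943]
eef_rot: [[-0.97, 0.242, -0.0], [0.242, 0.97, 0.0], [0.0, 0.0, -1.0]]
force: [-0.0, 0.0, 0.1]
grip_width: 0.999
```

```bash
python3 - <<'E'
from h import *
from station import manip
s=manip.read_state();print(s["time_s"],s["position"],s["force"],s["grip_width"])
c=manip.camera("top");print(tilt(c));cv2.imwrite("pics/top10.png",c["img"])
c=manip.camera("side");print(tilt(c));cv2.imwrite("pics/side10.png",c["img"])
S=tostand(cloud(c));hsv=cv2.cvtColor(c["img"],cv2.COLOR_BGR2HSV)
m=(c["z_map"]>0)&(hsv[...,0]<14)&(hsv[...,1]>170)&(S[...,0]<-.09)&(S[...,0]>-.17)&(S[...,2]>.25)&(abs(S[...,1])<.2)
from scipy.optimize import least_squares
q=S[m];p=least_squares(lambda p:np.hypot(q[:,1]-p[0],q[:,2]-p[1])-.016,[.05,.3],loss='soft_l1',f_scale=.002).x;print("lever a",np.arctan2(p[0],p[1]-.13),m.sum())
E
```

```text
31.925 [0.49362434 0.12203437 0.39426673] [-0.00777117  0.00023169  0.06576549] 0.9990968690204916
(np.float64(0.29718913038816974), np.float64(0.05679937259683845), (np.int64(481), np.int64(7)), np.float64(0.002605411195034221))
(np.float64(0.2982353052704763), np.float64(0.059123350901703356), (np.int64(154), np.int64(87)), np.float64(0.0020899534778131054))
lever a 0.34084940897317 60
```

View pics/side10.png

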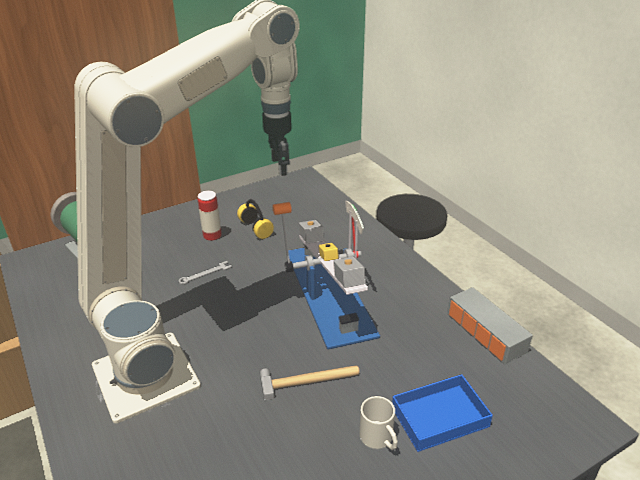

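View pics/top10.png

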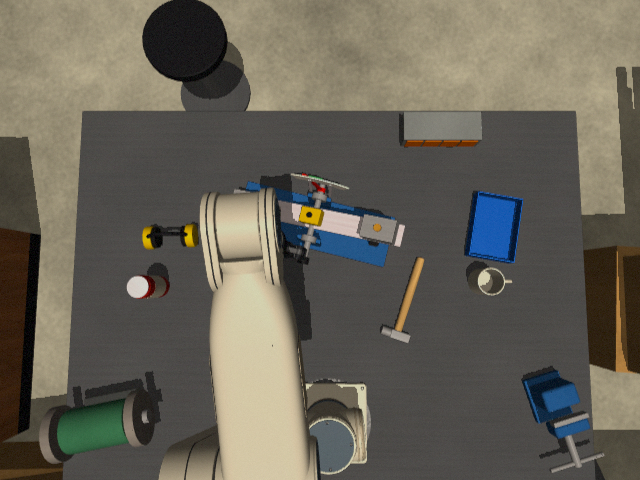

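```bash
python3 -c "
from station import manip
print(manip.close_job())"
```

```text
the job is handed in; nothing more can be done
None
```

I set the pointer in the green sector, held it there, then laid the rocker down on its +y rest, let go of the lever and handed the job in. That took about 32 s of the 72 s allowed, and no verdict was reported.

- **Holding in the sector:** The sector middle measured about +0.075 rad. The tilt stayed within 0.072–0.086 rad at every look from about 14.1 s to 22.6 s. The pointer was inside the green from about 12.4 s to beyond 23 s, so roughly 11 s. Two close-up pictures during the hold showed the red tip in the middle of the green.
- **Laying it down:** The rocker met the +y rest at about 0.03 rad/s. I unloaded the lever before opening the gripper, then lifted clear.

**Last checks:** After release the tilt read 0.297 and 0.298 rad, and the force on the tool was about zero. No bystander looked moved in the pictures.

**What went wrong or disagreed:**
- **First grasp failed:** The fingertips really sit about 30 mm above the TCP position the robot reports. The fingers shut on top of the grip and pressed it with about 38 N on the wrist sensor, just under the 40 N limit set for the arm or gripper body. The rocker did not move. I lifted, corrected for the offset and gripped it properly.
- **Lever angle after release:** The side camera put the lever at about 0.34 rad, against about 0.30 for the rocker. That is within the stated 0.05, but the fit used few pixels.
- **Final tilt readings:** They rest on few visible points, because the arm hid the +y weight from the top camera and part of the rocker was hidden from the side camera.

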